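Mix the touch-up enamel and lay out the kit

TASK

Get the enamel touch-up kit ready: pull every brush out of the brush block and lay it flat inside the aluminium tray, and mix every bottle of enamel. To mix a bottle, hold it upright, press it down on the middle of the mixer's sprung pad until the pad is fully down, keep it there for two seconds, then stand the bottle upright inside the tray. Mix the bottles one after another from the shortest to the tallest, and leave the other things on the bench where they are.

Things in the scene. Friction and masses are not known exactly. Their poses are not given: they have to be found in the camera images.
- bottle_short: the short bottle: closed white plastic bottle of enamel, 44 mm diameter up to 42 mm, above that a black cap 33 mm in diameter, 56 mm high in all, 70 to 240 g, with a thick heavy base, standing free on the bench among the clutter; origin at the centre of its underside, z up along the bottle. May be absent
- bottle_medium: the medium bottle: closed white plastic bottle of enamel, 48 mm diameter up to 56 mm, above that a black cap 36 mm in diameter, 70 mm high in all, 70 to 240 g, with a thick heavy base, standing free on the bench among the clutter; origin at the centre of its underside, z up along the bottle. May be absent
- bottle_tall: the tall bottle: closed white plastic bottle of enamel, 52 mm diameter up to 70 mm, above that a black cap 39 mm in diameter, 84 mm high in all, 70 to 240 g, with a thick heavy base, standing free on the bench among the clutter; origin at the centre of its underside, z up along the bottle. May be absent
- brush_1: loose touch-up brush, 155 mm long, about 20 g: square wooden handle 10 x 10 mm for the first 110 mm from the butt, then a round steel ferrule 10 mm across and 20 mm long, then 25 mm of black bristle; stands in a well of the holder, bristle up. Origin at the centre of the butt end, z along the brush towards the bristle. May be absent
- brush_2: loose touch-up brush, 155 mm long, about 20 g: square wooden handle 10 x 10 mm for the first 110 mm from the butt, then a round steel ferrule 10 mm across and 20 mm long, then 25 mm of black bristle; stands in a well of the holder, bristle up. Origin at the centre of the butt end, z along the brush towards the bristle. May be absent
- brush_3: loose touch-up brush, 155 mm long, about 20 g: square wooden handle 10 x 10 mm for the first 110 mm from the butt, then a round steel ferrule 10 mm across and 20 mm long, then 25 mm of black bristle; stands in a well of the holder, bristle up. Origin at the centre of the butt end, z along the brush towards the bristle. May be absent
- holder: wooden brush block, fixed to the bench, 46 (x) x 180 (y) x 68 mm high; three square upright wells 17 mm wide and 60 mm deep, in a row along its y at -65, 0 and +65 mm (well floor 8 mm above the bench). Origin at the centre of its underside
- mixer: bottle mixer, fixed to the bench: white box 130 (x) x 120 (y) x 90 mm high, with a grey collar 80 mm across up to 102 mm and the round black rubber pad above it. Origin at the centre of its underside; the pad is on its vertical axis
- mixer_pad (a joint): how far the pad is pressed down (m): 0 released, 0.010 at the stop. A spring pushes it up: about 4 N starts it moving, 12 N brings it to the stop; it comes back up when released
- pad_top (a point): centre of the top face of the mixer's pad, a flat disc 64 mm across; 120 mm above the bench when released, 110 mm when fully down; z up
- tray: shallow aluminium tray, fixed to the bench, outside 220 (x) x 320 (y) mm, rim 16 mm high, walls and floor 4 mm thick. Origin at the centre of its underside, long side along its y
- tape: bystander: roll of black tape lying flat, 66 mm across, 15 mm high. Leave it alone
- terminal: bystander: white ceramic terminal block 45 x 26 x 16 mm. Leave it alone
- mug: bystander: blue mug, 76 mm across, 85 mm high. Leave it alone
- tin: bystander: plain steel can, 66 mm across, 75 mm high. Leave it alone
- screwdriver: bystander: orange-handled screwdriver lying on the bench, 190 mm long, origin near its middle, x along it. Leave it alone
- spanner: bystander: steel spanner lying on the bench, 150 mm long. Leave it alone
- dial: bystander: black control knob, 44 mm across, 24 mm high. Leave it alone
- brush_1_tip (a point): end of the bristle of brush_1, 155 mm from its butt
- brush_2_tip (a point): end of the bristle of brush_2, 155 mm from its butt
- brush_3_tip (a point): end of the bristle of brush_3, 155 mm from its butt

How it is judged (in metres and radians):
On the way, in this order (a step that is already met when the one before it is completed fails the run):
1. the short bottle stands upright on the mixer pad and holds it fully down (z of bottle_short in the frame of mixer between 0.105 and 0.1115 m and horizontal distance between bottle_short and pad_top below 0.015 m and angle between bottle_short's own z axis and vertical below 0.2 rad), for 1 s.
2. the medium bottle stands upright on the mixer pad and holds it fully down (z of bottle_medium in the frame of mixer between 0.105 and 0.1115 m and horizontal distance between bottle_medium and pad_top below 0.015 m and angle between bottle_medium's own z axis and vertical below 0.2 rad), for 1 s.
3. the tall bottle stands upright on the mixer pad and holds it fully down (z of bottle_tall in the frame of mixer between 0.105 and 0.1115 m and horizontal distance between bottle_tall and pad_top below 0.015 m and angle between bottle_tall's own z axis and vertical below 0.2 rad), for 1 s.
At the end, for the whole second after the job is handed in: Every bottle present stands upright (within 0.15 rad) on the tray floor inside the rim, every brush present lies flat (within 0.27 rad of level) with both ends inside the tray and not above 45 mm (a brush may rest on another), and the pad is released; all this stays so for the second (value of joint mixer_pad below 0.003 m and angle between each of bottle_short, bottle_medium, bottle_tall's own z axis and vertical below 0.15 rad and z of each of bottle_short, bottle_medium, bottle_tall in the frame of tray below 0.012 m and x of bottle_short in the frame of tray between -0.086 and 0.086 m and y of bottle_short in the frame of tray between -0.136 and 0.136 m and x of bottle_medium in the frame of tray between -0.084 and 0.084 m and y of bottle_medium in the frame of tray between -0.134 and 0.134 m and x of bottle_tall in the frame of tray between -0.082 and 0.082 m and y of bottle_tall in the frame of tray between -0.132 and 0.132 m and angle between brush_1's own z axis and vertical between 1.3 and 1.85 rad and z of each of brush_1, brush_1_tip, brush_2, brush_2_tip, brush_3, brush_3_tip in the frame of tray below 0.045 m and x of brush_1 in the frame of tray between -0.11 and 0.11 m and y of brush_1 in the frame of tray between -0.16 and 0.16 m and x of brush_1_tip in the frame of tray between -0.11 and 0.11 m and y of brush_1_tip in the frame of tray between -0.16 and 0.16 m and angle between brush_2's own z axis and vertical between 1.3 and 1.85 rad and x of brush_2 in the frame of tray between -0.11 and 0.11 m and y of brush_2 in the frame of tray between -0.16 and 0.16 m and x of brush_2_tip in the frame of tray between -0.11 and 0.11 m and y of brush_2_tip in the frame of tray between -0.16 and 0.16 m and angle between brush_3's own z axis and vertical between 1.3 and 1.85 rad and x of brush_3 in the frame of tray between -0.11 and 0.11 m and y of brush_3 in the frame of tray between -0.16 and 0.16 m and x of brush_3_tip in the frame of tray between -0.11 and 0.11 m and y of brush_3_tip in the frame of tray between -0.16 and 0.16 m); the robot touches nothing.
It fails at once if a bystander is pushed more than 40 mm from its place or knocked over (distance of any of tape, terminal, mug, tin, screwdriver, spanner, dial from where it was at the start of the episode above 0.04 m or angle between any of mug, tin's own z axis and vertical above 0.6 rad).
Of bottle_short, bottle_medium, bottle_tall only 2 to 3 are there at a start; the rules pass over those that are not, and their reading is None.
Of brush_1, brush_2, brush_3 only 2 to 3 are there at a start; the rules pass over those that are not, and their reading is None.
At some moment in a run one of bottle_short, bottle_medium, bottle_tall may be knocked a few centimetres aside while the robot is not near it.
It also fails if it takes over 210 s, if anything falls off the work surface, if the arm or the gripper's body presses on something with over 40 N, if the wrist force passes 120 N, or if a joint passes its speed limit or range.

ROBOT

A 6-joint arm with a two-finger parallel gripper is mounted at the origin on the work surface. World frame = base frame: x ahead of the robot, y to its left, z up, the work surface at z = 0. Lengths are in mm, angles in rad, forces in N, time in s.
With the tool pointing down it reaches from about 350 to 975 mm from the base axis. Payload 7.1 kg.
Tool frame: the origin (TCP) lies midway between the tips of the shut fingers; the grasp point (between the pads) lies 19 mm behind it; z points along the fingers, y is the line along which they close (so a half turn about z gives the same grasp; the last joint's range is limited). The gripper opens to 88 mm and grips with 3 to 60 N. Pads are 20 mm wide; open, the fingers measure 115 mm over their backs; the gripper's body (75 mm by 178 mm) begins 61 mm behind the grasp point.
Start: joints at [-1.318, 0.423, 1.63, -0, 1.089, -0.019], TCP at [167.81, -602.034, 222.675] pointing down, gripper open.
Joint ranges: [-3, 3], [-0.9, 2.11], [0.09, 2.58], [-1.31, 4.45], [0.11, 2.69], [-2.54, 2.54]. Speed limits (rad/s): [2.39, 2.39, 3.01, 3.14, 3.14, 3.14].

INTERFACE

Orientations are given as a rotation vector (axis times angle).
In Python, from workcell import ctrl gives the robot as it stands. The module is installed in compiled form; this text tells all that it offers.
- The arm moves only by the tool apply_moves, never from a script. Its argument "targets" is a list of rows, each a list of 3 entries, a list of its own where there are three numbers: the opening, from -1 (shut) to 1 (fully open), then the shift along the tool's x, y, z normalised to -1 to 1, where 1 is 5 cm, then the turn, a rotation vector about the tool's x, y, z normalised to -1 to 1, where 1 is 90 degrees. In form: [[jaw, [x, y, z], [wx, wy, wz]], ...]. A call has 1 to 8 rows; each row shifts and turns the commanded pose from where the row before left it, along the tool's axes as they then stand; what a row does not reach is not made up. A row lasts 1/8 s, in which the tool goes at most 62.5 mm and 10.7 degrees, less where a joint would pass 70% of its speed; a pose out of reach is approached as far as the arm can. A call with a number of a shift or a turn outside -1 to 1 is refused whole. A call with a gripper value outside its range is refused whole. The fingers move at their own pace and stop on an object; the grip force is fixed at half the most. Time passes only in rows, so rows that do not move let the fingers close. It gives the time, the measured TCP pose, the force, the opening and the grip force at its end, in the units of the state.
- ctrl.get_obs(): the state, without advancing time (a new reading comes with each control period).
- ctrl.get_image(name): name is "scene" or "top"; returns a dict with "pixels" (480x640x3 uint8, blue, green, red), "camera_matrix" (3x3 intrinsics, pixels), "k1" (the pictures are not rectified: a ray, as slopes to the right and down, at radius r is drawn at 1 + k1 r^2 times it, then the intrinsics apply), "view" (4x4, takes a point from world to camera coordinates). Camera axes: x right, y down, z forward; pixel columns grow to the right and rows downward; lengths in mm; the calibration is good to about 2 mm. A picture is of the moment at which its call begins. There is no depth.
- ctrl.close_job(): hands the job in; it is judged then, once.
Trained networks look in the newest picture that a camera, given by its name, has taken for a name from the list of things; names that differ only in an ending like _2 or _b are one class to them, and where a whole thing is asked for, a point or a joint stands for the part that bears it (a point fixed in the world has none). Each returns a list of dicts, best first, with "score" (0 to 1); they miss things now and then, are a little off and sometimes report something else, mostly with a low value. They report only what shows in the picture. A call takes as long as a camera call.
- ctrl.masks_of(label, camera): "region" (480x640 bool, what is visible of it) and "bbox" ([left, top, right, bottom] in pixels, round what is visible of it).
- ctrl.pinpoint(label, camera): "xy" ([column, row] in pixels: a listed point, or the origin of a listed thing).
The state is a dict: "t": time; "qpos": joint angles; "qvel": joint speeds; "joint_torque": joint torques, N m; "ee_pos": TCP position; "orientation": TCP orientation; "ft_force": force on the tool from outside, world axes, zero at the start; "moment": the same for the moment, N m; "width": finger opening in mm; "grasp_force": force on a finger pad.
Only numpy, scipy, OpenCV 4.12 (cv2) and the standard library are available. Lean on these libraries where they do the work, as an engineer would, in place of code of your own. Each camera call takes 0.05 s, during which the arm holds its last target. There are 200 camera calls.

## Working session

There is one attempt and no reset: what is moved stays moved. The work goes in short steps, Python scripts to look and compute and a tool call to move; the robot and the scene stay as the last step left them, time stands still between calls to the robot, and variables do not carry over. Pictures are saved under pics/ and viewed, at most 14 in all, crops included, and the job is handed in when it is done.

Besides the shell and the picture viewer there is one more tool, called after "Emit:" as name(argument=value, ...), one argument or row to a line, values as JSON. apply_moves: Moves the arm, as the interface text tells. Scaled input: -1 to 1 covers 5 cm each way for a shift and 90 degrees each way for a turn. Its arguments: {"type":"object","properties":{"targets":{"type":"array"}},"required":["targets"]}

```bash
mkdir -p pics; cat > h.py <<'E'
import numpy as np, cv2
from workcell import ctrl
from scipy.spatial.transform import Rotation as R
def ray(im,px):
    K=np.array(im["camera_matrix"]);k=im["k1"];V=np.array(im["view"])
    d=(np.array(px,float)-[K[0,2],K[1,2]])/[K[0,0],K[1,1]]
    u=d.copy()
    for _ in range(30): u=d/(1+k*(u@u))
    w=V[:3,:3].T@np.array([u[0],u[1],1]); o=-V[:3,:3].T@V[:3,3]
    return o,w
def atz(im,px,z):
    o,w=ray(im,px); return (o+w*(z-o[2])/w[2])
def proj(im,p):
    K=np.array(im["camera_matrix"]);k=im["k1"];V=np.array(im["view"])
    c=V[:3,:3]@np.array(p,float)+V[:3,3]; u=c[:2]/c[2]; u=u*(1+k*(u@u))
    return u*[K[0,0],K[1,1]]+[K[0,2],K[1,2]]
E
python3 - <<'E'
from h import *
for n in("scene","top"):
    im=ctrl.get_image(n); cv2.imwrite(f"pics/{n}0.png",im["pixels"])
    o,_=ray(im,(320,240)); print(n,o.round(),im["k1"],np.array(im["camera_matrix"]).round(1).tolist())
    for l in["bottle_short","bottle_medium","bottle_tall","brush_1","brush_1_tip","holder","mixer","pad_top","tray","tape","mug","tin","dial","terminal","screwdriver","spanner"]:
        z={"pad_top":120,"brush_1":8,"brush_1_tip":163}.get(l,0)
        print(l,[(round(d["score"],2),np.round(d["xy"]).tolist(),atz(im,d["xy"],z).round().tolist()[:2]) for d in ctrl.pinpoint(l,n)][:5])
o=ctrl.get_obs();print({k:np.round(v,3).tolist() for k,v in o.items()})
E
```

```text
scene [1197. -764.  862.] 0.013892626684137498 [[567.4, 0.0, 307.5], [0.0, 567.4, 245.3], [0.0, 0.0, 1.0]]
bottle_short [(0.67, [356.0, 315.0], [663.0, 8.0])]
bottle_medium [(0.89, [406.0, 276.0], [671.0, 196.0])]
bottle_tall [(0.78, [281.0, 374.0], [657.0, -227.0]), (0.32, [390.0, 186.0], [391.0, 532.0]), (0.32, [296.0, 283.0], [489.0, 1.0])]
brush_1 []
brush_1_tip [(0.59, [185.0, 358.0], [616.0, -409.0]), (0.48, [141.0, 313.0], [471.0, -392.0]), (0.3, [171.0, 298.0], [479.0, -332.0])]
holder [(0.57, [184.0, 358.0], [480.0, -328.0])]
mixer [(0.7, [387.0, 228.0], [514.0, 338.0])]
pad_top [(0.55, [395.0, 186.0], [513.0, 357.0])]
tray [(0.97, [298.0, 281.0], [488.0, 9.0])]
tape [(0.62, [384.0, 294.0], [668.0, 108.0])]
mug [(0.89, [229.0, 440.0], [691.0, -396.0])]
tin [(0.82, [456.0, 238.0], [679.0, 418.0])]
dial [(0.63, [301.0, 222.0], [323.0, 202.0]), (0.34, [360.0, 315.0], [669.0, 11.0])]
terminal [(0.52, [390.0, 186.0], [393.0, 530.0])]
screwdriver [(0.6, [392.0, 337.0], [761.0, 3.0])]
spanner [(0.62, [187.0, 294.0], [326.0, -196.0])]
top [ 367.   18. 1241.] -0.11769675639188858 [[5
[... 1071 characters left out ...]
345.0], [335.0, 208.0]), (0.32, [149.0, 264.0], [523.0, 386.0])]
terminal [(0.63, [350.0, 204.0], [665.0, -89.0]), (0.44, [506.0, 283.0], [475.0, -459.0])]
screwdriver [(0.6, [314.0, 164.0], [765.0, -2.0])]
spanner [(0.6, [477.0, 280.0], [483.0, -389.0]), (0.56, [398.0, 349.0], [323.0, -195.0]), (0.39, [267.0, 204.0], [666.0, 108.0])]
{'t': 1.7, 'qpos': [-1.318, 0.423, 1.63, 0.0, 1.089, -0.019], 'qvel': [-0.001, 0.0, 0.001, 0.001, 0.0, -0.001], 'joint_torque': [0.004, -54.456, -27.404, 0.065, 0.017, -0.0], 'ee_pos': [167.822, -602.024, 222.664], 'orientation': [-3.113, -0.426, -0.0], 'ft_force': [-0.373, -0.212, -0.105], 'moment': [-0.036, 0.009, -0.043], 'grasp_force': 0.0, 'width': 87.779}
```

View pics/scene0.png

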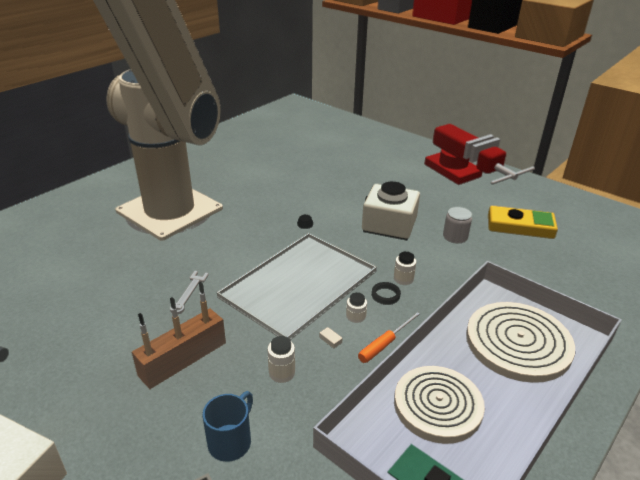

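View pics/top0.png

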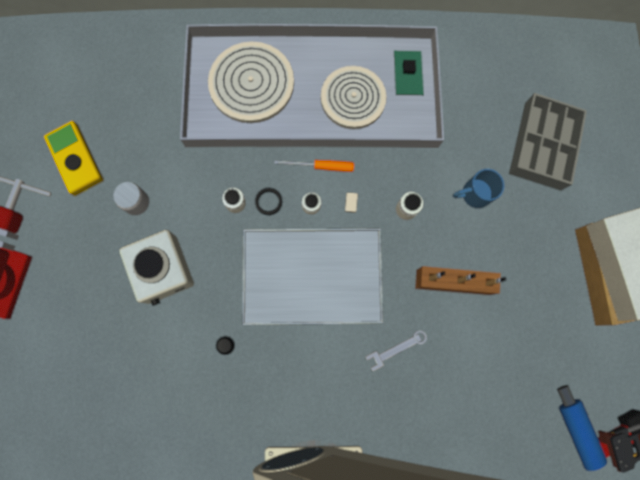

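The scene view shows all three bottles: tall (281,360), short (357,305) and medium (405,268). It also shows three brushes in the block at (145,330), (176,315) and (203,300). The mixer pad is at (393,188) and the tray at (298,285). The top view agrees, with the tray corners near (243,229) and (382,324). Next I'll fit the silhouettes in both cameras.

```bash
cat >> h.py <<'E'
from scipy.optimize import minimize
def ring(r,z,n=24):
    a=np.linspace(0,2*np.pi,n,endpoint=False); return np.c_[r*np.cos(a),r*np.sin(a),np.full(n,z)]
def box(x,y,z0,z1): return np.array([[i*x/2,j*y/2,k] for i in(-1,1) for j in(-1,1) for k in(z0,z1)],float)
BOT={"short":(22,42,16.5,56),"medium":(24,56,18,70),"tall":(26,70,19.5,84)}
def parts(l):
    if l in BOT: r,h,c,t=BOT[l]; return [np.r_[ring(r,0),ring(r,h)],np.r_[ring(c,h),ring(c,t)]]
    return {"holder":[box(46,180,0,68)],"tray":[box(220,320,0,16)],"mixer":[box(130,120,0,90),np.r_[ring(40,90),ring(40,102)],np.r_[ring(32,102),ring(32,120)]]}[l]
def sil(im,ps,p,S=8):
    m=np.zeros((480,640),np.uint8); c,s=np.cos(p[2]),np.sin(p[2])
    for q in ps:
        w=np.c_[q[:,0]*c-q[:,1]*s+p[0],q[:,0]*s+q[:,1]*c+p[1],q[:,2]]
        h=cv2.convexHull(np.array([proj(im,a) for a in w],np.float32)).reshape(-1,2)
        cv2.fillConvexPoly(m,np.round(h*256).astype(np.int32),255,cv2.LINE_AA,8)
    return m/255.
def fit(l,p0,views,yaw=True):
    ps=parts(l); full={"short":"bottle_short","medium":"bottle_medium","tall":"bottle_tall"}.get(l,l); M=[]
    for n,im in views.items():
        ds=[]
        for d in ctrl.masks_of(full,n):
            pr=proj(im,[p0[0],p0[1],30]); b=d["bbox"]; cc=[(b[0]+b[2])/2,(b[1]+b[3])/2]
            if np.hypot(*(pr-cc))<25: ds.append(d)
        if ds: M.append((n,im,np.array(ds[0]["region"],float)))
    def iou(x,im,g):
        s=sil(im,ps,x); return np.minimum(s,g).sum()/np.maximum(s,g).sum()
    def solve(M):
        f=lambda v:-sum(iou([v[0]*10+p0[0],v[1]*10+p0[1],(v[2]*.1 if yaw else 0)+p0[2]],im,g) for _,im,g in M)
        n=3 if yaw else 2
        r=minimize(f,np.zeros(n),method="Nelder-Mead",options=dict(initial_simplex=np.r_[np.zeros((1,n)),np.eye(n)],xatol=.02,fatol=1e-4))
        return (r.x*[10,10,.1][:n]+p0[:n]).round(3).tolist(), round(-r.fun/len(M),3)
    print(l,"both",solve(M),*[(m[0],solve([m])) for m in M],flush=True)
def look(): return {n:ctrl.get_image(n) for n in("scene","top")}
E
python3 - <<'E'
from h import *
v=look()
fit("short",[660,8,0],v,False);fit("medium",[675,194,0],v,False);fit("tall",[653,-223,0],v,False)
fit("holder",[480,-328,.05],v);fit("tray",[490,8,0],v);fit("mixer",[512,350,.3],v)
# brush ends zoom
im=v["scene"]["pixels"][270:390,120:240]; t=v["top"]["pixels"][255:305,405:515]
a=cv2.resize(im,(600,600),interpolation=3)[:, :400*2]; cv2.imwrite("pics/bs.png",a)
cv2.imwrite("pics/bt.png",cv2.resize(t,None,fx=7,fy=7,interpolation=3))
E
```

```text
short both ([662.488, 5.66], np.float64(0.85)) ('scene', ([663.164, 4.745], np.float64(0.805))) ('top', ([662.459, 5.645], np.float64(0.896)))
medium both ([668.249, 184.404], np.float64(0.854)) ('scene', ([667.974, 185.681], np.float64(0.827))) ('top', ([667.804, 183.775], np.float64(0.885)))
tall both ([653.642, -222.475], np.float64(0.917)) ('scene', ([653.708, -222.717], np.float64(0.921))) ('top', ([652.837, -222.792], np.float64(0.912)))
holder both ([478.142, -328.761, -0.084], np.float64(0.852)) ('scene', ([479.248, -328.98, -0.069], np.float64(0.88))) ('top', ([477.949, -329.307, -0.085], np.float64(0.824)))
tray both ([493.874, 2.304, 0.004], np.float64(0.972)) ('scene', ([495.108, 2.249, 0.005], np.float64(0.973))) ('top', ([492.672, 2.212, -0.004], np.float64(0.976)))
mixer both ([509.548, 351.786, 0.461], np.float64(0.888)) ('scene', ([507.075, 357.206, 0.474], np.float64(0.886))) ('top', ([508.199, 351.016, 0.422], np.float64(0.901)))
```

View pics/bs.png

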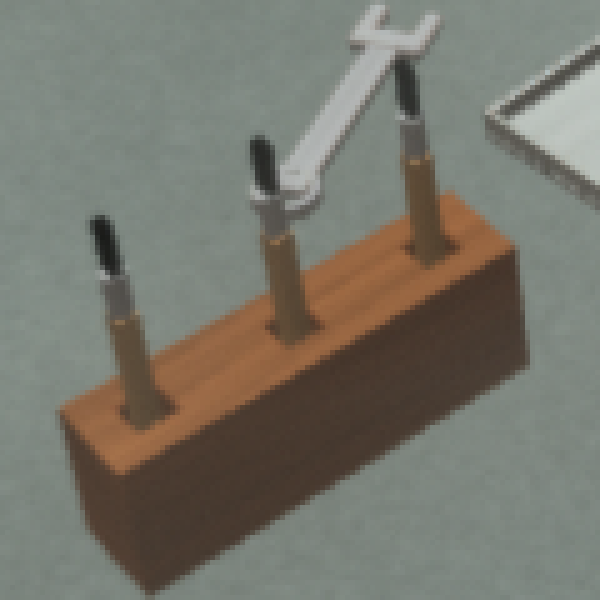

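View pics/bt.png

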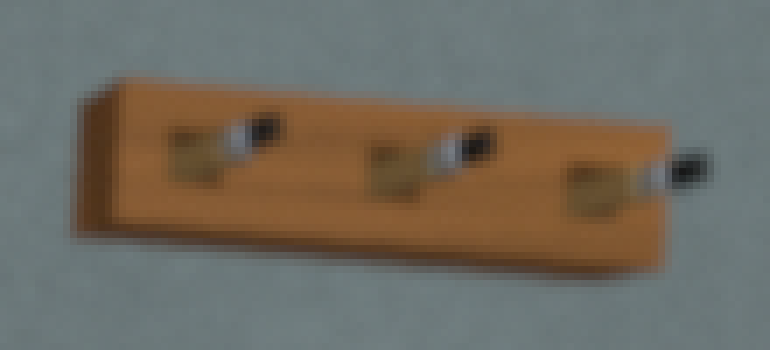

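The zoomed pictures show three leaning brushes. The handle/ferrule joints are at scene px (144,333), (175,317) and (203,301). The tips are at top px (504,279), (474,275) and (443,273). I'll triangulate these next.

```bash
python3 - <<'E'
from h import *
v=look();s,t=v["scene"],v["top"]
def tri(a,b):
    (o1,w1),(o2,w2)=ray(s,a),ray(t,b); A=np.c_[w1,-w2]; k=np.linalg.lstsq(A,o2-o1,rcond=None)[0]
    return ((o1+w1*k[0]+o2+w2*k[1])/2).round(1),np.linalg.norm(o1+w1*k[0]-o2-w2*k[1]).round(1)
h=np.array([478.1,-329]);y=-.075
for n,off,j,a,b in[("R",-65,(144,333.2),(140,313.6),(504.3,279)),("M",0,(175,317),(171.6,297.6),(473.9,275.4)),("L",65,(203.4,301.4),(200.4,281.6),(443.3,272.9))]:
    print(n,"well",(h+off*np.array([-np.sin(y),np.cos(y)])).round(1),"junction@118",atz(s,j,118).round(1),"tip",tri(a,b))
im=t["pixels"]; 
for l,n in(("pad_top","scene"),("pad_top","top")): print(n,[atz(v[n],d["xy"],120).round(1) for d in ctrl.pinpoint(l,n)][:1])
for n,im in v.items():
    g=cv2.cvtColor(im["pixels"],cv2.COLOR_BGR2GRAY); c=proj(im,[508,353,120]); m=np.zeros_like(g); cv2.circle(m,tuple(int(i) for i in c),22,255,-1)
    b=((g<60)&(m>0)).astype(np.uint8); k,lab,st,ce=cv2.connectedComponentsWithStats(b); i=1+st[1:,4].argmax(); print(n,c.round(),st[i],atz(im,ce[i],120 if n=="top" else 116).round(1))
E
```

```text
R well [ 473.2 -393.8] junction@118 [ 474.2 -397.   118. ] tip (array([ 469.2, -393.9,  161.5]), np.float64(0.5))
M well [ 478.1 -329. ] junction@118 [ 481.9 -332.2  118. ] tip (array([ 477.1, -329.3,  162.1]), np.float64(0.2))
L well [ 483.  -264.2] junction@118 [ 487.6 -267.4  118. ] tip (array([ 482.5, -264.6,  163.8]), np.float64(0.3))
scene [array([508.1, 355.7, 120. ])]
top [array([508.4, 352.5, 120. ])]
scene [392. 186.] [382 182  23  13 242] [510.  353.9 116. ]
top [147. 264.] [135 250  28  27 590] [509.4 351.3 120. ]
```

```bash
cat > plan.py <<'E'
import json
from h import *
from scipy.spatial.transform import Slerp
def ori(yaw,tilt): # deg
    return R.from_euler("z",yaw,degrees=True)*R.from_matrix([[1,0,0],[0,-1,0],[0,0,-1]])*R.from_euler("y",tilt,degrees=True)
def plan(wps):
    """wps: (grasp-point xyz, yaw, tilt, jaw, rows)"""
    o=ctrl.get_obs(); r=R.from_rotvec(o["orientation"]); p=np.array(o["ee_pos"],float); rows=[]
    print("t",round(o["t"],1),"grasp now",(p-r.apply([0,0,19])).round(1),"xyz euler",ori(0,0).inv().__mul__(r).as_euler("ZYX",degrees=True).round(1),"w",round(o["width"],1))
    for g,yaw,tilt,jaw,n in wps:
        q=ori(yaw,tilt); g0=p-r.apply([0,0,19]); r0=r; sl=Slerp([0,1],R.concatenate([r0,q]))
        for i in range(1,n+1):
            qi=sl(i/n); ti=g0+(np.array(g)-g0)*i/n+qi.apply([0,0,19])
            d=np.round(r.inv().apply(ti-p)/50,2); w=np.round((r.inv()*qi).as_rotvec()/(np.pi/2),2)
            if np.linalg.norm(d)>1.2 or np.linalg.norm(w)>.117: print("TOO FAST",np.linalg.norm(d),np.linalg.norm(w))
            d=np.clip(d,-1,1); p=p+r.apply(d*50); r=r*R.from_rotvec(w*np.pi/2)
            rows.append([jaw,(d+0.).tolist(),(w+0.).tolist()])
    for i in range(0,len(rows),8): print(json.dumps(rows[i:i+8]))
E
python3 - <<'E'
from plan import *
plan([((300,-400,260),-4,20,-.3,9),((410,-266,195),-4,45,-.3,7)])
E
```

```text
t 2.6 grasp now [ 167.8 -602.   241.7] xyz euler [-15.6  -0.    0. ] w 87.7
[[-0.3, [0.42, -0.35, -0.04], [0.0, 0.02, 0.02]], [-0.3, [0.41, -0.36, -0.03], [-0.01, 0.03, 0.03]], [-0.3, [0.39, -0.39, -0.02], [0.0, 0.02, 0.02]], [-0.3, [0.38, -0.39, 0.0], [-0.01, 0.03, 0.03]], [-0.3, [0.36, -0.41, 0.0], [0.0, 0.02, 0.02]], [-0.3, [0.34, -0.42, 0.02], [0.0, 0.03, 0.02]], [-0.3, [0.34, -0.43, 0.03], [-0.01, 0.02, 0.03]], [-0.3, [0.31, -0.44, 0.04], [0.0, 0.03, 0.02]]]
[[-0.3, [0.29, -0.46, 0.05], [-0.01, 0.02, 0.02]], [-0.3, [0.23, -0.4, 0.27], [0.0, 0.04, 0.0]], [-0.3, [0.22, -0.41, 0.28], [0.0, 0.04, 0.0]], [-0.3, [0.2, -0.4, 0.3], [0.0, 0.04, 0.0]], [-0.3, [0.17, -0.4, 0.3], [0.0, 0.04, 0.0]], [-0.3, [0.16, -0.4, 0.31], [0.0, 0.04, 0.0]], [-0.3, [0.14, -0.41, 0.33], [0.0, 0.04, 0.0]], [-0.3, [0.12, -0.4, 0.32], [0.0, 0.04, 0.01]]]
```

Emit:
apply_moves(
  targets=[
    [-0.3,[0.42,-0.35,-0.04],[0.0,0.02,0.02]],
    [-0.3,[0.41,-0.36,-0.03],[-0.01,0.03,0.03]],
    [-0.3,[0.39,-0.39,-0.02],[0.0,0.02,0.02]],
    [-0.3,[0.38,-0.39,0.0],[-0.01,0.03,0.03]],
    [-0.3,[0.36,-0.41,0.0],[0.0,0.02,0.02]],
    [-0.3,[0.34,-0.42,0.02],[0.0,0.03,0.02]],
    [-0.3,[0.34,-0.43,0.03],[-0.01,0.02,0.03]],
    [-0.3,[0.31,-0.44,0.04],[0.0,0.03,0.02]],
  ],
)

```text
t: 3.6
ee_pos: [291.9, -422.1, 240.1]
orientation: [3.096, -0.046, 0.497]
ft_force: [-0.4, -0.7, 0.4]
width: 30.6
grasp_force: 0.0
```

Emit:
apply_moves(
  targets=[
    [-0.3,[0.29,-0.46,0.05],[-0.01,0.02,0.02]],
    [-0.3,[0.23,-0.4,0.27],[0.0,0.04,0.0]],
    [-0.3,[0.22,-0.41,0.28],[0.0,0.04,0.0]],
    [-0.3,[0.2,-0.4,0.3],[0.0,0.04,0.0]],
    [-0.3,[0.17,-0.4,0.3],[0.0,0.04,0.0]],
    [-0.3,[0.16,-0.4,0.31],[0.0,0.04,0.0]],
    [-0.3,[0.14,-0.41,0.33],[0.0,0.04,0.0]],
    [-0.3,[0.12,-0.4,0.32],[0.0,0.04,0.01]],
  ],
)

```text
t: 4.6
ee_pos: [423.7, -266.7, 181.8]
orientation: [2.874, -0.112, 1.199]
ft_force: [0.6, -0.2, 0.0]
width: 30.8
grasp_force: 0.0
```

```bash
python3 - <<'E'
from plan import *
print(np.round(ctrl.get_obs()["qpos"],2),np.round(ctrl.get_obs()["ft_force"],1))
plan([((485,-266,110),-4,45,-.3,8),((485,-266,110),-4,45,-1,6)])
E
```

```text
[-0.92  0.26  2.35  1.66  0.57 -0.77] [ 0.6 -0.2  0. ]
t 4.6 grasp now [ 410.3 -265.7  195.2] xyz euler [ 4.6 45.3  0.3] w 30.8
[[-0.3, [-0.02, -0.01, 0.28], [0.0, 0.0, 0.0]], [-0.3, [-0.02, -0.02, 0.28], [0.0, 0.0, 0.0]], [-0.3, [-0.02, -0.01, 0.29], [0.0, 0.0, 0.0]], [-0.3, [-0.02, -0.01, 0.28], [0.0, 0.0, 0.0]], [-0.3, [-0.02, -0.01, 0.28], [0.0, 0.0, 0.0]], [-0.3, [-0.02, -0.02, 0.28], [0.0, 0.0, 0.0]], [-0.3, [-0.02, -0.01, 0.29], [0.0, 0.0, 0.0]], [-0.3, [-0.02, -0.01, 0.28], [0.0, 0.0, 0.0]]]
[[-1, [0.0, 0.0, 0.0], [0.0, 0.0, 0.0]], [-1, [0.0, 0.0, 0.0], [0.0, 0.0, 0.0]], [-1, [0.0, 0.0, 0.0], [0.0, 0.0, 0.0]], [-1, [0.0, 0.0, 0.0], [0.0, 0.0, 0.0]], [-1, [0.0, 0.0, 0.0], [0.0, 0.0, 0.0]], [-1, [0.0, 0.0, 0.0], [0.0, 0.0, 0.0]]]
```

Emit:
apply_moves(
  targets=[
    [-0.3,[-0.02,-0.01,0.28],[0,0,0]],
    [-0.3,[-0.02,-0.02,0.28],[0,0,0]],
    [-0.3,[-0.02,-0.01,0.29],[0,0,0]],
    [-0.3,[-0.02,-0.01,0.28],[0,0,0]],
    [-0.3,[-0.02,-0.01,0.28],[0,0,0]],
    [-0.3,[-0.02,-0.02,0.28],[0,0,0]],
    [-0.3,[-0.02,-0.01,0.29],[0,0,0]],
    [-0.3,[-0.02,-0.01,0.28],[0,0,0]],
  ],
)

```text
t: 5.6
ee_pos: [498.5, -267.3, 96.1]
orientation: [2.876, -0.111, 1.197]
ft_force: [-0.2, -0.4, 0.9]
width: 30.6
grasp_force: 0.0
```

Emit:
apply_moves(
  targets=[
    [-1,[0,0,0],[0,0,0]],
    [-1,[0,0,0],[0,0,0]],
    [-1,[0,0,0],[0,0,0]],
    [-1,[0,0,0],[0,0,0]],
    [-1,[0,0,0],[0,0,0]],
    [-1,[0,0,0],[0,0,0]],
  ],
)

```text
t: 6.35
ee_pos: [498.1, -267.1, 96.7]
orientation: [2.876, -0.111, 1.198]
ft_force: [-0.8, -1.2, 2.6]
width: 9.4
grasp_force: 30.0
```

```bash
python3 - <<'E'
from plan import *
print(np.round(ctrl.get_obs()["qpos"],2),ctrl.get_obs()["grasp_force"])
plan([((487,-266,200),-4,45,-1,4),((500,-122,200),0,-2,-1,6),((516,-122,120),0,-42,-1,6)])
E
```

```text
[-0.77  0.53  2.27  2.12  0.56 -1.15] 29.998583626002073
t 6.3 grasp now [ 484.6 -266.2  110. ] xyz euler [ 4.6 45.2  0.4] w 9.4
[[-1, [0.33, 0.0, -0.31], [0.0, 0.0, 0.0]], [-1, [0.32, -0.01, -0.31], [0.0, 0.0, 0.0]], [-1, [0.33, 0.0, -0.31], [0.0, 0.0, 0.0]], [-1, [0.33, -0.01, -0.3], [0.0, 0.0, 0.0]], [-1, [-0.05, -0.48, 0.0], [0.0, -0.09, -0.01]], [-1, [-0.04, -0.48, 0.0], [0.01, -0.08, -0.01]], [-1, [-0.03, -0.49, 0.01], [0.0, -0.09, 0.0]], [-1, [-0.03, -0.48, 0.0], [0.0, -0.09, -0.01]]]
[[-1, [-0.02, -0.48, 0.0], [0.0, -0.09, -0.01]], [-1, [-0.02, -0.48, 0.0], [0.01, -0.08, -0.01]], [-1, [0.02, 0.0, 0.26], [0.0, -0.07, 0.0]], [-1, [0.04, 0.0, 0.26], [0.0, -0.08, 0.0]], [-1, [0.08, 0.01, 0.24], [0.0, -0.07, 0.0]], [-1, [0.1, 0.0, 0.22], [0.0, -0.08, 0.0]], [-1, [0.14, 0.0, 0.21], [0.0, -0.07, 0.0]], [-1, [0.15, 0.0, 0.18], [0.0, -0.08, 0.01]]]
```

Emit:
apply_moves(
  targets=[
    [-1,[0.33,0.0,-0.31],[0,0,0]],
    [-1,[0.32,-0.01,-0.31],[0,0,0]],
    [-1,[0.33,0.0,-0.31],[0,0,0]],
    [-1,[0.33,-0.01,-0.3],[0,0,0]],
    [-1,[-0.05,-0.48,0.0],[0.0,-0.09,-0.01]],
    [-1,[-0.04,-0.48,0.0],[0.01,-0.08,-0.01]],
    [-1,[-0.03,-0.49,0.01],[0.0,-0.09,0.0]],
    [-1,[-0.03,-0.48,0.0],[0.0,-0.09,-0.01]],
  ],
)

```text
t: 7.35
ee_pos: [501.3, -198.8, 179.6]
orientation: [-3.008, 0.041, -0.748]
ft_force: [-0.5, 0.6, -0.5]
width: 9.9
grasp_force: 30.0
```

Emit:
apply_moves(
  targets=[
    [-1,[-0.02,-0.48,0.0],[0.0,-0.09,-0.01]],
    [-1,[-0.02,-0.48,0.0],[0.01,-0.08,-0.01]],
    [-1,[0.02,0.0,0.26],[0.0,-0.07,0.0]],
    [-1,[0.04,0.0,0.26],[0.0,-0.08,0.0]],
    [-1,[0.08,0.01,0.24],[0.0,-0.07,0.0]],
    [-1,[0.1,0.0,0.22],[0.0,-0.08,0.0]],
    [-1,[0.14,0.0,0.21],[0.0,-0.07,0.0]],
    [-1,[0.15,0.0,0.18],[0.0,-0.08,0.01]],
  ],
)

```text
t: 8.35
ee_pos: [527.3, -151.0, 109.9]
orientation: [-3.013, -0.027, 0.682]
ft_force: [-0.2, -0.7, 0.0]
width: 9.8
grasp_force: 30.0
```

```bash
python3 - <<'E'
from plan import *
print(np.round(ctrl.get_obs()["qpos"],2),ctrl.get_obs()["grasp_force"])
im=ctrl.get_image("scene")["pixels"]; cv2.imwrite("pics/s1.png",cv2.resize(im[180:420,150:470],None,fx=2,fy=2))
plan([((516,-122,31),0,-45,-1,5),((516,-122,31),0,-45,-1,1),((516,-122,31),0,-45,-.5,3),((576,-122,91),0,-45,-.5,4),((560,-122,240),0,-10,-.4,5)])
E
```

```text
[-0.26  0.67  1.57 -0.07  1.34  1.32] 29.998577646911144
t 8.4 grasp now [ 536.6 -151.3  124.2] xyz euler [ -1.8 -25.8   3.5] w 9.7
[[-1, [0.07, -0.09, 0.38], [-0.01, -0.04, 0.0]], [-1, [0.09, -0.1, 0.36], [0.0, -0.05, 0.01]], [-1, [0.11, -0.11, 0.36], [-0.01, -0.04, 0.0]], [-1, [0.14, -0.1, 0.35], [0.0, -0.04, 0.01]], [-1, [0.16, -0.11, 0.33], [-0.01, -0.04, 0.0]], [-1, [0.0, 0.0, 0.0], [0.0, 0.0, 0.0]], [-0.5, [0.0, 0.0, 0.0], [0.0, 0.0, 0.0]], [-0.5, [0.0, 0.0, 0.0], [0.0, 0.0, 0.0]]]
[[-0.5, [0.0, 0.0, 0.0], [0.0, 0.0, 0.0]], [-0.5, [0.0, 0.0, -0.42], [0.0, 0.0, 0.0]], [-0.5, [0.0, 0.0, -0.43], [0.0, 0.0, 0.0]], [-0.5, [0.01, 0.0, -0.42], [0.0, 0.0, 0.0]], [-0.5, [0.0, 0.01, -0.42], [0.0, 0.0, 0.0]], [-0.4, [-0.42, 0.0, -0.38], [0.0, 0.08, 0.0]], [-0.4, [-0.37, 0.0, -0.44], [0.0, 0.07, 0.0]], [-0.4, [-0.31, 0.0, -0.48], [0.0, 0.08, 0.0]]]
[[-0.4, [-0.26, 0.0, -0.52], [0.0, 0.08, 0.0]], [-0.4, [-0.19, 0.0, -0.56], [0.0, 0.08, 0.0]]]
```

View pics/s1.png

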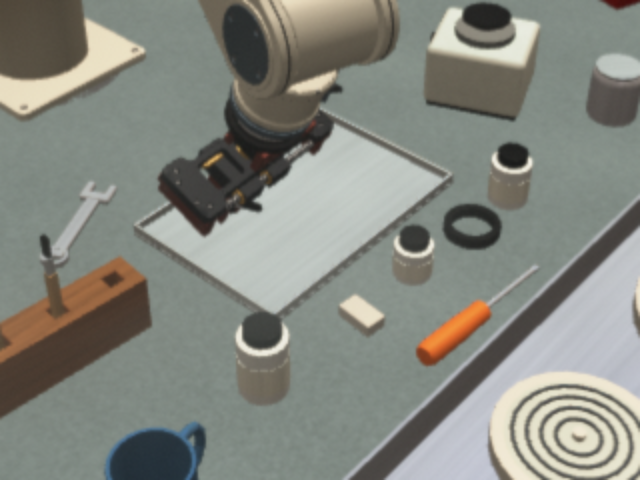

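The picture shows the near well (113,278) empty, and the gripper over the tray at (240,170) at 9.7 mm opening, so it holds the brush.

Emit:
apply_moves(
  targets=[
    [-1,[0.07,-0.09,0.38],[-0.01,-0.04,0.0]],
    [-1,[0.09,-0.1,0.36],[0.0,-0.05,0.01]],
    [-1,[0.11,-0.11,0.36],[-0.01,-0.04,0.0]],
    [-1,[0.14,-0.1,0.35],[0.0,-0.04,0.01]],
    [-1,[0.16,-0.11,0.33],[-0.01,-0.04,0.0]],
    [-1,[0,0,0],[0,0,0]],
  ],
)

```text
t: 9.15
ee_pos: [501.2, -122.0, 18.8]
orientation: [2.907, 0.011, -1.184]
ft_force: [0.3, -0.8, 0.1]
width: 9.6
grasp_force: 30.0
```

```bash
python3 - <<'E'
from plan import *
print(np.round(ctrl.get_obs()["qpos"],2),ctrl.get_obs()["grasp_force"],ctrl.get_obs()["ft_force"].__repr__())
plan([((516,-122,31),0,-45,-1,3),((516,-122,31),0,-45,-.45,3),((566,-122,81),0,-45,-.45,2)])
E
```

```text
[-0.18  0.93  1.46 -0.13  1.52  1.44] 29.999100007116795 array([ 0.2979202 , -0.76372664,  0.14115964])
t 9.2 grasp now [ 514.5 -121.9   32.3] xyz euler [ -0.4 -44.3  -0. ] w 9.6
[[-1, [0.01, 0.0, 0.0], [0.0, 0.0, 0.0]], [-1, [0.01, 0.0, 0.0], [0.0, -0.01, 0.0]], [-1, [0.02, 0.0, 0.0], [0.0, 0.0, 0.0]], [-0.45, [0.0, 0.0, 0.0], [0.0, 0.0, 0.0]], [-0.45, [0.0, 0.0, 0.0], [0.0, 0.0, 0.0]], [-0.45, [0.0, 0.0, 0.0], [0.0, 0.0, 0.0]], [-0.45, [0.0, 0.0, -0.71], [0.0, 0.0, 0.0]], [-0.45, [-0.01, 0.01, -0.71], [0.0, 0.0, 0.0]]]
```

Emit:
apply_moves(
  targets=[
    [-0.45,[0,0,0],[0,0,0]],
    [-0.45,[0,0,0],[0,0,0]],
    [-0.45,[0,0,0],[0,0,0]],
    [-0.45,[0,0,-0.7],[0,0,0]],
    [-0.45,[0,0,-0.7],[0,0,0]],
    [-0.4,[-0.4,0,-0.4],[0,0.1,0]],
    [-0.4,[-0.3,0,-0.4],[0,0.1,0]],
    [-0.4,[-0.3,0,-0.5],[0,0.1,0]],
  ],
)

```text
t: 10.15
ee_pos: [548.3, -122.4, 154.4]
orientation: [3.105, 0.01, -0.458]
ft_force: [-0.6, 0.4, 0.8]
width: 26.3
grasp_force: 0.0
```

```bash
python3 - <<'E'
from plan import *
print(np.round(ctrl.get_obs()["qpos"],2))
im=ctrl.get_image("scene")["pixels"]; cv2.imwrite("pics/s2.png",cv2.resize(im[220:380,100:400],None,fx=2,fy=2))
plan([((430,-220,240),-2,20,-.3,8),((405,-330,198),-4,45,-.3,8)])
E
```

```text
[-0.21  0.55  1.63 -0.07  1.25  1.39]
t 10.2 grasp now [ 553.  -122.7  177.5] xyz euler [ -0.3 -16.3  -0.2] w 26.2
[[-0.3, [-0.31, 0.24, -0.06], [0.0, 0.05, 0.0]], [-0.3, [-0.3, 0.24, -0.09], [0.0, 0.05, 0.01]], [-0.3, [-0.3, 0.25, -0.12], [0.0, 0.05, 0.0]], [-0.3, [-0.28, 0.25, -0.14], [0.0, 0.05, 0.0]], [-0.3, [-0.27, 0.24, -0.17], [0.0, 0.05, 0.01]], [-0.3, [-0.25, 0.26, -0.19], [0.0, 0.05, 0.0]], [-0.3, [-0.24, 0.25, -0.2], [0.0, 0.05, 0.0]], [-0.3, [-0.22, 0.25, -0.23], [0.0, 0.05, 0.01]]]
[[-0.3, [-0.06, 0.28, 0.08], [0.0, 0.04, 0.0]], [-0.3, [-0.07, 0.28, 0.07], [0.0, 0.03, 0.0]], [-0.3, [-0.07, 0.27, 0.08], [0.0, 0.04, 0.01]], [-0.3, [-0.07, 0.28, 0.06], [-0.01, 0.03, 0.0]], [-0.3, [-0.08, 0.28, 0.06], [0.0, 0.04, 0.0]], [-0.3, [-0.08, 0.28, 0.06], [0.0, 0.03, 0.0]], [-0.3, [-0.08, 0.28, 0.06], [0.0, 0.04, 0.0]], [-0.3, [-0.08, 0.28, 0.05], [0.0, 0.03, 0.01]]]
```

View pics/s2.png

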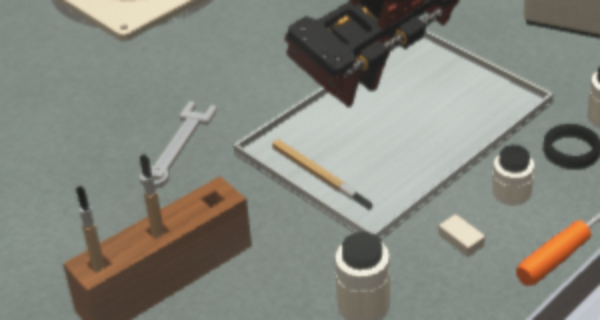

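The brush lies flat in the tray, from (275,143) to (370,203) in the crop. On to the middle brush.

Emit:
apply_moves(
  targets=[
    [-0.3,[-0.31,0.24,-0.06],[0.0,0.05,0.0]],
    [-0.3,[-0.3,0.24,-0.09],[0.0,0.05,0.01]],
    [-0.3,[-0.3,0.25,-0.12],[0.0,0.05,0.0]],
    [-0.3,[-0.28,0.25,-0.14],[0.0,0.05,0.0]],
    [-0.3,[-0.27,0.24,-0.17],[0.0,0.05,0.01]],
    [-0.3,[-0.25,0.26,-0.19],[0.0,0.05,0.0]],
    [-0.3,[-0.24,0.25,-0.2],[0.0,0.05,0.0]],
    [-0.3,[-0.22,0.25,-0.23],[0.0,0.05,0.01]],
  ],
)

```text
t: 11.2
ee_pos: [437.1, -220.3, 218.1]
orientation: [3.092, -0.061, 0.518]
ft_force: [0.7, 0.5, -0.4]
width: 30.8
grasp_force: 0.0
```

Emit:
apply_moves(
  targets=[
    [-0.3,[-0.06,0.28,0.08],[0.0,0.04,0.0]],
    [-0.3,[-0.07,0.28,0.07],[0.0,0.03,0.0]],
    [-0.3,[-0.07,0.27,0.08],[0.0,0.04,0.01]],
    [-0.3,[-0.07,0.28,0.06],[-0.01,0.03,0.0]],
    [-0.3,[-0.08,0.28,0.06],[0.0,0.04,0.0]],
    [-0.3,[-0.08,0.28,0.06],[0.0,0.03,0.0]],
    [-0.3,[-0.08,0.28,0.06],[0.0,0.04,0.0]],
    [-0.3,[-0.08,0.28,0.05],[0.0,0.03,0.01]],
  ],
)

```text
t: 12.2
ee_pos: [419.1, -331.4, 180.3]
orientation: [2.887, -0.109, 1.173]
ft_force: [0.5, -0.2, 0.1]
width: 30.9
grasp_force: 0.0
```

```bash
python3 - <<'E'
from plan import *
print(np.round(ctrl.get_obs()["qpos"],2))
plan([((405,-330,190),-4,45,-.3,3),((480,-330,110),-4,45,-.3,6)])
E
```

```text
[-1.03  0.31  2.24  1.46  0.61 -0.65]
t 12.2 grasp now [ 405.8 -330.5  193.9] xyz euler [ 4.5 44.2  0.4] w 30.9
[[-0.3, [-0.02, 0.0, 0.01], [0.0, 0.0, 0.0]], [-0.3, [-0.02, 0.0, 0.02], [0.0, 0.01, 0.0]], [-0.3, [-0.02, -0.01, 0.01], [0.0, 0.0, 0.0]], [-0.3, [-0.01, -0.02, 0.37], [0.0, 0.0, 0.0]], [-0.3, [-0.02, -0.01, 0.36], [0.0, 0.0, 0.0]], [-0.3, [-0.01, -0.02, 0.37], [0.0, 0.0, 0.0]], [-0.3, [-0.01, -0.02, 0.36], [0.0, 0.0, 0.0]], [-0.3, [-0.02, -0.01, 0.37], [0.0, 0.0, 0.0]]]
[[-0.3, [-0.01, -0.02, 0.36], [0.0, 0.0, 0.0]]]
```

Emit:
apply_moves(
  targets=[
    [-0.3,[-0.02,-0.01,0.28],[0,0,0]],
    [-0.3,[-0.02,-0.01,0.28],[0,0,0]],
    [-0.3,[-0.02,-0.01,0.28],[0,0,0]],
    [-0.3,[-0.02,-0.01,0.28],[0,0,0]],
    [-0.3,[-0.01,-0.02,0.28],[0,0,0]],
    [-0.3,[-0.01,-0.02,0.28],[0,0,0]],
    [-0.3,[-0.02,-0.01,0.28],[0,0,0]],
    [-0.3,[-0.02,-0.01,0.27],[0,0,0]],
  ],
)

```text
t: 13.2
ee_pos: [492.5, -330.8, 95.1]
orientation: [2.889, -0.108, 1.17]
ft_force: [-0.7, -0.1, 0.3]
width: 30.7
grasp_force: 0.0
```

Emit:
apply_moves(
  targets=[
    [-1,[0,0,0],[0,0,0]],
    [-1,[0,0,0],[0,0,0]],
    [-1,[0,0,0],[0,0,0]],
    [-1,[0,0,0],[0,0,0]],
    [-1,[0.33,0.0,-0.31],[0,0,0]],
    [-1,[0.32,-0.01,-0.31],[0,0,0]],
    [-1,[0.33,0.0,-0.31],[0,0,0]],
    [-1,[0.33,-0.01,-0.3],[0,0,0]],
  ],
)

```text
t: 14.2
ee_pos: [496.0, -330.2, 185.5]
orientation: [2.89, -0.109, 1.169]
ft_force: [0.8, -0.0, -0.5]
width: 9.5
grasp_force: 30.0
```

```bash
python3 - <<'E'
from plan import *
print(np.round(ctrl.get_obs()["qpos"],2),ctrl.get_obs()["grasp_force"])
plan([((490,-250,205),-4,0,-1,8),((505,-92,205),0,-5,-1,8),((516,-92,110),0,-42,-1,8)])
E
```

```text
[-0.87  0.35  2.15  1.47  0.53 -0.52] 29.999563358724117
t 14.2 grasp now [ 482.9 -329.3  199.1] xyz euler [ 4.5 44.   0.4] w 9.5
[[-1, [-0.02, -0.2, -0.01], [0.0, -0.06, 0.0]], [-1, [-0.03, -0.2, -0.01], [0.0, -0.06, 0.0]], [-1, [-0.03, -0.2, -0.01], [0.0, -0.06, 0.0]], [-1, [-0.02, -0.2, -0.01], [0.0, -0.06, 0.0]], [-1, [-0.03, -0.19, -0.02], [0.0, -0.07, 0.0]], [-1, [-0.03, -0.2, -0.01], [0.0, -0.06, 0.0]], [-1, [-0.03, -0.2, -0.01], [0.0, -0.06, 0.0]], [-1, [-0.03, -0.2, -0.02], [0.0, -0.06, 0.0]]]
[[-1, [0.0, -0.4, 0.0], [0.0, -0.01, -0.01]], [-1, [0.01, -0.39, 0.0], [0.0, 0.0, 0.0]], [-1, [0.01, -0.4, 0.01], [0.0, -0.01, -0.01]], [-1, [0.02, -0.4, 0.0], [0.0, -0.01, 0.0]], [-1, [0.02, -0.39, 0.0], [0.0, 0.0, -0.01]], [-1, [0.02, -0.4, 0.0], [0.0, -0.01, 0.0]], [-1, [0.02, -0.39, 0.0], [0.0, -0.01, -0.01]], [-1, [0.03, -0.4, 0.0], [-0.01, -0.01, -0.01]]]
[[-1, [0.02, 0.0, 0.23], [0.0, -0.05, 0.0]], [-1, [0.04, 0.0, 0.23], [0.0, -0.05, 0.0]], [-1, [0.05, 0.0, 0.22], [0.0, -0.05, 0.0]], [-1, [0.08, -0.01, 0.22], [0.0, -0.05, 0.0]], [-1, [0.09, 0.0, 0.2], [0.0, -0.05, 0.0]], [-1, [0.1, 0.0, 0.2], [0.0, -0.05, 0.0]], [-1, [0.12, 0.0, 0.18], [0.01, -0.06, 0.0]], [-1, [0.14, 0.0, 0.17], [0.0, -0.05, 0.0]]]
```

Emit:
apply_moves(
  targets=[
    [-1,[-0.02,-0.2,-0.01],[0.0,-0.06,0.0]],
    [-1,[-0.03,-0.2,-0.01],[0.0,-0.06,0.0]],
    [-1,[-0.03,-0.2,-0.01],[0.0,-0.06,0.0]],
    [-1,[-0.02,-0.2,-0.01],[0.0,-0.06,0.0]],
    [-1,[-0.03,-0.19,-0.02],[0.0,-0.07,0.0]],
    [-1,[-0.03,-0.2,-0.01],[0.0,-0.06,0.0]],
    [-1,[-0.03,-0.2,-0.01],[0.0,-0.06,0.0]],
    [-1,[-0.03,-0.2,-0.02],[0.0,-0.06,0.0]],
  ],
)

```text
t: 15.2
ee_pos: [490.2, -251.3, 185.1]
orientation: [-3.13, 0.109, -0.038]
ft_force: [0.3, 0.4, -0.9]
width: 9.4
grasp_force: 30.0
```

Emit:
apply_moves(
  targets=[
    [-1,[0.0,-0.4,0.0],[0.0,-0.01,-0.01]],
    [-1,[0.01,-0.39,0.0],[0,0,0]],
    [-1,[0.01,-0.4,0.01],[0.0,-0.01,-0.01]],
    [-1,[0.02,-0.4,0.0],[0.0,-0.01,0.0]],
    [-1,[0.02,-0.39,0.0],[0.0,0.0,-0.01]],
    [-1,[0.02,-0.4,0.0],[0.0,-0.01,0.0]],
    [-1,[0.02,-0.39,0.0],[0.0,-0.01,-0.01]],
    [-1,[0.03,-0.4,0.0],[-0.01,-0.01,-0.01]],
  ],
)

```text
t: 16.2
ee_pos: [502.5, -92.2, 185.8]
orientation: [3.136, 0.017, -0.103]
ft_force: [0.3, 0.1, -0.2]
width: 9.6
grasp_force: 30.0
```

Emit:
apply_moves(
  targets=[
    [-1,[0.02,0.0,0.23],[0.0,-0.05,0.0]],
    [-1,[0.04,0.0,0.23],[0.0,-0.05,0.0]],
    [-1,[0.05,0.0,0.22],[0.0,-0.05,0.0]],
    [-1,[0.08,-0.01,0.22],[0.0,-0.05,0.0]],
    [-1,[0.09,0.0,0.2],[0.0,-0.05,0.0]],
    [-1,[0.1,0.0,0.2],[0.0,-0.05,0.0]],
    [-1,[0.12,0.0,0.18],[0.01,-0.06,0.0]],
    [-1,[0.14,0.0,0.17],[0.0,-0.05,0.0]],
  ],
)

```text
t: 17.2
ee_pos: [505.6, -92.5, 95.2]
orientation: [-2.936, -0.008, 1.092]
ft_force: [0.3, -0.2, -0.4]
width: 9.5
grasp_force: 30.0
```

```bash
python3 - <<'E'
from plan import *
print(np.round(ctrl.get_obs()["qpos"],2),ctrl.get_obs()["grasp_force"])
plan([((516,-88,33),0,-44,-1,7),((516,-88,33),0,-44,-1,1)])
E
```

```text
[-0.15  0.79  1.5  -0.09  1.56  1.45] 29.99969190917909
t 17.2 grasp now [518.  -92.6 109.6] xyz euler [ -0.6 -40.8   0.8] w 9.5
[[-1, [0.14, -0.01, 0.17], [0.0, -0.01, 0.0]], [-1, [0.13, -0.01, 0.17], [0.0, 0.0, 0.0]], [-1, [0.14, -0.01, 0.16], [0.0, -0.01, 0.0]], [-1, [0.14, -0.01, 0.17], [0.0, 0.0, 0.0]], [-1, [0.14, -0.01, 0.16], [0.0, -0.01, 0.0]], [-1, [0.15, -0.01, 0.17], [0.0, 0.0, 0.0]], [-1, [0.14, -0.01, 0.16], [0.0, -0.01, 0.01]], [-1, [0.0, 0.0, 0.0], [0.0, 0.0, 0.0]]]
```

Emit:
apply_moves(
  targets=[
    [-1,[0.14,-0.01,0.17],[0.0,-0.01,0.0]],
    [-1,[0.13,-0.01,0.17],[0,0,0]],
    [-1,[0.14,-0.01,0.16],[0.0,-0.01,0.0]],
    [-1,[0.14,-0.01,0.17],[0,0,0]],
    [-1,[0.14,-0.01,0.16],[0.0,-0.01,0.0]],
    [-1,[0.15,-0.01,0.17],[0,0,0]],
    [-1,[0.14,-0.01,0.16],[0.0,-0.01,0.01]],
    [-1,[0,0,0],[0,0,0]],
  ],
)

```text
t: 18.2
ee_pos: [502.5, -88.7, 18.8]
orientation: [-2.906, 0.015, 1.187]
ft_force: [-0.3, 0.1, -0.2]
width: 10.0
grasp_force: 30.0
```

Emit:
apply_moves(
  targets=[
    [-0.45,[0,0,0],[0,0,0]],
    [-0.45,[0,0,0],[0,0,0]],
    [-0.45,[0,0,0],[0,0,0]],
    [-0.45,[0,0,-0.7],[0,0,0]],
    [-0.45,[0,0,-0.7],[0,0,0]],
    [-0.4,[-0.4,0,-0.4],[0,0.1,0]],
    [-0.4,[-0.3,0,-0.4],[0,0.1,0]],
    [-0.4,[-0.3,0,-0.5],[0,0.1,0]],
  ],
)

```text
t: 19.2
ee_pos: [549.1, -89.1, 153.4]
orientation: [3.107, -0.015, -0.463]
ft_force: [-0.3, -0.1, 0.7]
width: 26.5
grasp_force: 0.0
```

```bash
python3 - <<'E'
from plan import *
plan([((430,-230,240),-2,20,-.3,8),((398,-395,190),-4,45,-.3,8),((473,-395,110),-4,45,-.3,8)])
E
```

```text
t 19.2 grasp now [554.6 -89.2 171.6] xyz euler [  0.6 -17.   -0.1] w 26.5
[[-0.3, [-0.31, 0.36, -0.07], [0.0, 0.05, 0.0]], [-0.3, [-0.31, 0.35, -0.11], [0.0, 0.05, 0.0]], [-0.3, [-0.3, 0.36, -0.12], [0.0, 0.05, 0.01]], [-0.3, [-0.28, 0.36, -0.16], [0.0, 0.06, 0.0]], [-0.3, [-0.27, 0.36, -0.18], [0.0, 0.05, 0.0]], [-0.3, [-0.25, 0.36, -0.2], [0.0, 0.05, 0.0]], [-0.3, [-0.23, 0.36, -0.23], [0.0, 0.05, 0.0]], [-0.3, [-0.22, 0.36, -0.24], [0.0, 0.05, 0.01]]]
[[-0.3, [-0.08, 0.42, 0.09], [0.0, 0.03, 0.0]], [-0.3, [-0.09, 0.41, 0.09], [0.0, 0.04, 0.0]], [-0.3, [-0.09, 0.42, 0.09], [0.0, 0.03, 0.01]], [-0.3, [-0.09, 0.42, 0.07], [-0.01, 0.04, 0.0]], [-0.3, [-0.09, 0.41, 0.08], [0.0, 0.03, 0.0]], [-0.3, [-0.1, 0.42, 0.07], [0.0, 0.04, 0.0]], [-0.3, [-0.1, 0.42, 0.07], [0.0, 0.03, 0.0]], [-0.3, [-0.1, 0.41, 0.06], [0.0, 0.04, 0.01]]]
[[-0.3, [-0.01, -0.01, 0.27], [0.0, 0.0, 0.0]], [-0.3, [-0.01, -0.01, 0.28], [0.0, 0.0, 0.0]], [-0.3, [-0.01, -0.02, 0.27], [0.0, 0.0, 0.0]], [-0.3, [-0.01, -0.01, 0.27], [0.0, 0.0, 0.0]], [-0.3, [-0.01, -0.01, 0.28], [0.0, 0.0, 0.0]], [-0.3, [-0.01, -0.01, 0.27], [0.0, 0.0, 0.0]], [-0.3, [-0.01, -0.01, 0.27], [0.0, 0.0, 0.0]], [-0.3, [-0.01, -0.02, 0.28], [0.0, 0.0, 0.0]]]
```

Emit:
apply_moves(
  targets=[
    [-0.3,[-0.31,0.36,-0.07],[0.0,0.05,0.0]],
    [-0.3,[-0.31,0.35,-0.11],[0.0,0.05,0.0]],
    [-0.3,[-0.3,0.36,-0.12],[0.0,0.05,0.01]],
    [-0.3,[-0.28,0.36,-0.16],[0.0,0.06,0.0]],
    [-0.3,[-0.27,0.36,-0.18],[0.0,0.05,0.0]],
    [-0.3,[-0.25,0.36,-0.2],[0.0,0.05,0.0]],
    [-0.3,[-0.23,0.36,-0.23],[0.0,0.05,0.0]],
    [-0.3,[-0.22,0.36,-0.24],[0.0,0.05,0.01]],
  ],
)

```text
t: 20.2
ee_pos: [435.8, -230.8, 222.4]
orientation: [3.088, -0.063, 0.539]
ft_force: [-0.3, 0.1, 0.5]
width: 30.8
grasp_force: 0.0
```

Emit:
apply_moves(
  targets=[
    [-0.3,[-0.08,0.42,0.09],[0.0,0.03,0.0]],
    [-0.3,[-0.09,0.41,0.09],[0.0,0.04,0.0]],
    [-0.3,[-0.09,0.42,0.09],[0.0,0.03,0.01]],
    [-0.3,[-0.09,0.42,0.07],[-0.01,0.04,0.0]],
    [-0.3,[-0.09,0.41,0.08],[0.0,0.03,0.0]],
    [-0.3,[-0.1,0.42,0.07],[0.0,0.04,0.0]],
    [-0.3,[-0.1,0.42,0.07],[0.0,0.03,0.0]],
    [-0.3,[-0.1,0.41,0.06],[0.0,0.04,0.01]],
  ],
)

```text
t: 21.2
ee_pos: [411.2, -396.7, 176.6]
orientation: [2.879, -0.109, 1.192]
ft_force: [0.0, -0.1, -0.3]
width: 30.9
grasp_force: 0.0
```

```bash
python3 - <<'E'
from plan import *
plan([((473,-395,110),-4,45,-.3,8)])
E
```

```text
t 21.2 grasp now [ 397.8 -395.8  190. ] xyz euler [ 4.5 45.   0.4] w 30.9
[[-0.3, [-0.01, -0.01, 0.27], [0.0, 0.0, 0.0]], [-0.3, [-0.01, -0.02, 0.28], [0.0, 0.0, 0.0]], [-0.3, [-0.01, -0.01, 0.27], [0.0, 0.0, 0.0]], [-0.3, [-0.01, -0.02, 0.28], [0.0, 0.0, 0.0]], [-0.3, [0.0, -0.01, 0.27], [0.0, 0.0, 0.0]], [-0.3, [-0.01, -0.02, 0.27], [0.0, 0.0, 0.0]], [-0.3, [-0.01, -0.01, 0.28], [0.0, 0.0, 0.0]], [-0.3, [-0.01, -0.02, 0.27], [0.0, 0.0, 0.0]]]
```

Emit:
apply_moves(
  targets=[
    [-0.3,[-0.01,-0.01,0.27],[0,0,0]],
    [-0.3,[-0.01,-0.02,0.28],[0,0,0]],
    [-0.3,[-0.01,-0.01,0.27],[0,0,0]],
    [-0.3,[-0.01,-0.02,0.28],[0,0,0]],
    [-0.3,[0.0,-0.01,0.27],[0,0,0]],
    [-0.3,[-0.01,-0.02,0.27],[0,0,0]],
    [-0.3,[-0.01,-0.01,0.28],[0,0,0]],
    [-0.3,[-0.01,-0.02,0.27],[0,0,0]],
  ],
)

```text
t: 22.2
ee_pos: [486.7, -394.9, 95.7]
orientation: [2.881, -0.11, 1.188]
ft_force: [0.1, -0.9, 0.5]
width: 30.7
grasp_force: 0.0
```

Emit:
apply_moves(
  targets=[
    [-1,[0,0,0],[0,0,0]],
    [-1,[0,0,0],[0,0,0]],
    [-1,[0,0,0],[0,0,0]],
    [-1,[0,0,0],[0,0,0]],
    [-1,[0.33,0.0,-0.31],[0,0,0]],
    [-1,[0.32,-0.01,-0.31],[0,0,0]],
    [-1,[0.33,0.0,-0.31],[0,0,0]],
    [-1,[0.33,-0.01,-0.3],[0,0,0]],
  ],
)

```text
t: 23.2
ee_pos: [489.1, -394.6, 186.6]
orientation: [2.881, -0.11, 1.188]
ft_force: [-0.2, 0.8, -1.0]
width: 10.0
grasp_force: 30.0
```

```bash
python3 - <<'E'
from plan import *
print(ctrl.get_obs()["grasp_force"])
plan([((490,-250,205),-4,0,-1,8),((505,-55,205),0,-5,-1,8),((516,-55,110),0,-42,-1,8)])
E
```

```text
29.9996898137033
t 23.2 grasp now [ 475.7 -393.7  200.1] xyz euler [ 4.6 44.8  0.5] w 10.0
[[-1, [-0.02, -0.36, 0.0], [0.0, -0.06, 0.0]], [-1, [-0.03, -0.36, -0.01], [0.0, -0.06, 0.0]], [-1, [-0.02, -0.36, 0.0], [0.0, -0.07, 0.0]], [-1, [-0.03, -0.36, -0.01], [0.0, -0.06, 0.0]], [-1, [-0.02, -0.36, -0.01], [0.0, -0.06, 0.0]], [-1, [-0.03, -0.36, -0.01], [0.0, -0.06, 0.0]], [-1, [-0.02, -0.36, -0.01], [0.0, -0.07, 0.0]], [-1, [-0.03, -0.36, -0.01], [0.0, -0.06, 0.0]]]
[[-1, [0.0, -0.49, 0.0], [0.0, -0.01, -0.01]], [-1, [0.0, -0.49, 0.01], [0.0, 0.0, 0.0]], [-1, [0.01, -0.49, 0.0], [0.0, -0.01, -0.01]], [-1, [0.01, -0.49, 0.0], [0.0, -0.01, 0.0]], [-1, [0.01, -0.49, 0.0], [0.0, 0.0, -0.01]], [-1, [0.02, -0.48, 0.01], [0.0, -0.01, -0.01]], [-1, [0.03, -0.49, 0.0], [0.0, -0.01, 0.0]], [-1, [0.03, -0.49, 0.0], [-0.01, 0.0, -0.01]]]
[[-1, [0.02, 0.0, 0.23], [0.0, -0.05, 0.0]], [-1, [0.03, 0.0, 0.23], [0.0, -0.05, 0.0]], [-1, [0.05, 0.0, 0.23], [0.0, -0.06, 0.0]], [-1, [0.08, -0.01, 0.21], [0.0, -0.05, 0.0]], [-1, [0.09, 0.0, 0.21], [0.0, -0.05, 0.0]], [-1, [0.1, 0.0, 0.19], [0.0, -0.05, 0.0]], [-1, [0.12, 0.0, 0.18], [0.0, -0.05, 0.0]], [-1, [0.14, 0.0, 0.18], [0.01, -0.05, 0.0]]]
```

Emit:
apply_moves(
  targets=[
    [-1,[-0.02,-0.36,0.0],[0.0,-0.06,0.0]],
    [-1,[-0.03,-0.36,-0.01],[0.0,-0.06,0.0]],
    [-1,[-0.02,-0.36,0.0],[0.0,-0.07,0.0]],
    [-1,[-0.03,-0.36,-0.01],[0.0,-0.06,0.0]],
    [-1,[-0.02,-0.36,-0.01],[0.0,-0.06,0.0]],
    [-1,[-0.03,-0.36,-0.01],[0.0,-0.06,0.0]],
    [-1,[-0.02,-0.36,-0.01],[0.0,-0.07,0.0]],
    [-1,[-0.03,-0.36,-0.01],[0.0,-0.06,0.0]],
  ],
)

```text
t: 24.2
ee_pos: [490.0, -251.6, 185.8]
orientation: [-3.132, 0.113, -0.016]
ft_force: [0.2, 0.1, -0.8]
width: 9.7
grasp_force: 30.0
```

Emit:
apply_moves(
  targets=[
    [-1,[0.0,-0.49,0.0],[0.0,-0.01,-0.01]],
    [-1,[0.0,-0.49,0.01],[0,0,0]],
    [-1,[0.01,-0.49,0.0],[0.0,-0.01,-0.01]],
    [-1,[0.01,-0.49,0.0],[0.0,-0.01,0.0]],
    [-1,[0.01,-0.49,0.0],[0.0,0.0,-0.01]],
    [-1,[0.02,-0.48,0.01],[0.0,-0.01,-0.01]],
    [-1,[0.03,-0.49,0.0],[0.0,-0.01,0.0]],
    [-1,[0.03,-0.49,0.0],[-0.01,0.0,-0.01]],
  ],
)

```text
t: 25.2
ee_pos: [503.0, -56.3, 185.9]
orientation: [3.135, 0.011, -0.103]
ft_force: [1.3, -0.2, -0.6]
width: 9.7
grasp_force: 30.0
```

Emit:
apply_moves(
  targets=[
    [-1,[0.02,0.0,0.23],[0.0,-0.05,0.0]],
    [-1,[0.03,0.0,0.23],[0.0,-0.05,0.0]],
    [-1,[0.05,0.0,0.23],[0.0,-0.06,0.0]],
    [-1,[0.08,-0.01,0.21],[0.0,-0.05,0.0]],
    [-1,[0.09,0.0,0.21],[0.0,-0.05,0.0]],
    [-1,[0.1,0.0,0.19],[0.0,-0.05,0.0]],
    [-1,[0.12,0.0,0.18],[0.0,-0.05,0.0]],
    [-1,[0.14,0.0,0.18],[0.01,-0.05,0.0]],
  ],
)

```text
t: 26.2
ee_pos: [504.6, -56.6, 95.1]
orientation: [-2.937, -0.001, 1.091]
ft_force: [0.4, -0.3, -0.2]
width: 9.9
grasp_force: 30.0
```

```bash
python3 - <<'E'
from plan import *
print(np.round(ctrl.get_obs()["qpos"],2),ctrl.get_obs()["grasp_force"])
plan([((516,-54,33),0,-44,-1,7),((516,-54,33),0,-44,-1,1)])
E
```

```text
[-0.1   0.79  1.51 -0.06  1.55  1.49] 29.99993607401848
t 26.2 grasp now [517.  -56.8 109.5] xyz euler [ -0.3 -40.8   0.6] w 9.9
[[-1, [0.14, -0.01, 0.17], [0.0, -0.01, 0.0]], [-1, [0.14, 0.0, 0.16], [0.0, 0.0, 0.0]], [-1, [0.14, -0.01, 0.17], [0.0, -0.01, 0.0]], [-1, [0.14, 0.0, 0.16], [0.0, 0.0, 0.0]], [-1, [0.14, -0.01, 0.16], [0.0, -0.01, 0.0]], [-1, [0.15, 0.0, 0.16], [0.0, 0.0, 0.0]], [-1, [0.14, -0.01, 0.16], [0.0, -0.01, 0.0]], [-1, [0.0, 0.0, 0.0], [0.0, 0.0, 0.0]]]
```

Emit:
apply_moves(
  targets=[
    [-1,[0.14,-0.01,0.17],[0.0,-0.01,0.0]],
    [-1,[0.14,0.0,0.16],[0,0,0]],
    [-1,[0.14,-0.01,0.17],[0.0,-0.01,0.0]],
    [-1,[0.14,0.0,0.16],[0,0,0]],
    [-1,[0.14,-0.01,0.16],[0.0,-0.01,0.0]],
    [-1,[0.15,0.0,0.16],[0,0,0]],
    [-1,[0.14,-0.01,0.16],[0.0,-0.01,0.0]],
    [-1,[0,0,0],[0,0,0]],
  ],
)

```text
t: 27.2
ee_pos: [502.4, -54.0, 18.7]
orientation: [-2.902, -0.002, 1.183]
ft_force: [-0.1, 0.5, 0.0]
width: 9.6
grasp_force: 30.0
```

Emit:
apply_moves(
  targets=[
    [-0.45,[0,0,0],[0,0,0]],
    [-0.45,[0,0,0],[0,0,0]],
    [-0.45,[0,0,0],[0,0,0]],
    [-0.45,[0,0,-0.7],[0,0,0]],
    [-0.45,[0,0,-0.7],[0,0,0]],
    [-0.4,[-0.4,0,-0.4],[0,0.1,0]],
    [-0.4,[-0.3,0,-0.4],[0,0.1,0]],
    [-0.4,[-0.3,0,-0.5],[0,0.1,0]],
  ],
)

```text
t: 28.2
ee_pos: [548.7, -55.3, 153.4]
orientation: [-3.1, 0.002, 0.461]
ft_force: [0.6, -0.4, 0.5]
width: 26.6
grasp_force: 0.0
```

```bash
python3 - <<'E'
from plan import *
v=look(); cv2.imwrite("pics/s3.png",v["scene"]["pixels"])
fit("short",[662,6,0],v,False);fit("medium",[668,184,0],v,False);fit("tall",[653,-223,0],v,False)
E
```

```text
short both ([663.09, 4.846], np.float64(0.863)) ('scene', ([663.09, 4.846], np.float64(0.863)))
medium both ([670.535, 183.276], np.float64(0.861)) ('scene', ([670.494, 184.292], np.float64(0.868))) ('top', ([668.956, 182.529], np.float64(0.856)))
tall both ([651.808, -221.796], np.float64(0.831)) ('scene', ([651.749, -221.255], np.float64(0.888))) ('top', ([652.471, -223.311], np.float64(0.775)))
```

View pics/s3.png

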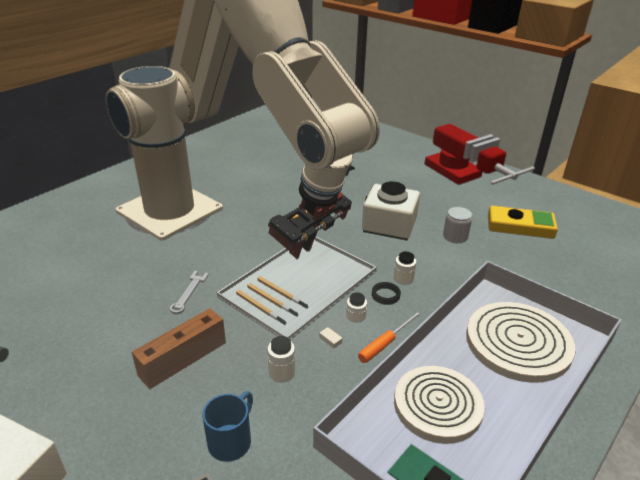

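The picture shows all three brushes flat in the tray around (272,300), and the bottles where they were. Next is the short bottle.

```bash
python3 - <<'E'
from plan import *
plan([((600,-20,190),45,0,.6,7),((662.5,5.5,130),90,0,.6,9),((662.5,5.5,28),90,0,.6,8)])
E
```

```text
t 28.6 grasp now [553.9 -55.3 168.8] xyz euler [ -0.  -17.4   0.5] w 26.3
[[0.6, [0.12, -0.1, -0.1], [-0.01, 0.03, -0.07]], [0.6, [0.14, -0.08, -0.09], [-0.01, 0.02, -0.07]], [0.6, [0.15, -0.06, -0.09], [-0.01, 0.03, -0.07]], [0.6, [0.16, -0.05, -0.08], [-0.02, 0.02, -0.07]], [0.6, [0.17, -0.03, -0.09], [-0.01, 0.03, -0.07]], [0.6, [0.18, -0.01, -0.07], [-0.01, 0.03, -0.08]], [0.6, [0.18, 0.01, -0.07], [-0.01, 0.02, -0.07]], [0.6, [0.14, 0.06, 0.13], [0.0, 0.0, -0.06]]]
[[0.6, [0.13, 0.07, 0.14], [0.0, 0.0, -0.05]], [0.6, [0.13, 0.08, 0.13], [0.0, 0.0, -0.06]], [0.6, [0.11, 0.09, 0.13], [0.0, 0.0, -0.05]], [0.6, [0.11, 0.1, 0.14], [0.0, 0.0, -0.06]], [0.6, [0.1, 0.12, 0.13], [0.0, 0.0, -0.05]], [0.6, [0.09, 0.12, 0.13], [0.0, 0.0, -0.06]], [0.6, [0.08, 0.12, 0.14], [0.0, 0.0, -0.05]], [0.6, [0.07, 0.14, 0.13], [0.0, 0.0, -0.06]]]
[[0.6, [0.0, 0.0, 0.25], [0.0, 0.0, 0.0]], [0.6, [0.0, 0.0, 0.26], [0.0, 0.0, 0.0]], [0.6, [0.0, 0.0, 0.25], [0.0, 0.0, 0.0]], [0.6, [0.0, 0.0, 0.26], [0.0, 0.0, 0.0]], [0.6, [0.0, 0.0, 0.25], [0.0, 0.0, 0.0]], [0.6, [0.01, 0.0, 0.26], [0.0, 0.0, 0.0]], [0.6, [0.0, 0.0, 0.25], [0.0, 0.0, 0.0]], [0.6, [0.0, 0.0, 0.26], [0.0, 0.0, 0.0]]]
```

Emit:
apply_moves(
  targets=[
    [0.6,[0.12,-0.1,-0.1],[-0.01,0.03,-0.07]],
    [0.6,[0.14,-0.08,-0.09],[-0.01,0.02,-0.07]],
    [0.6,[0.15,-0.06,-0.09],[-0.01,0.03,-0.07]],
    [0.6,[0.16,-0.05,-0.08],[-0.02,0.02,-0.07]],
    [0.6,[0.17,-0.03,-0.09],[-0.01,0.03,-0.07]],
    [0.6,[0.18,-0.01,-0.07],[-0.01,0.03,-0.08]],
    [0.6,[0.18,0.01,-0.07],[-0.01,0.02,-0.07]],
    [0.6,[0.14,0.06,0.13],[0.0,0.0,-0.06]],
  ],
)

```text
t: 29.6
ee_pos: [607.6, -17.1, 165.4]
orientation: [2.835, 1.349, -0.002]
ft_force: [0.7, -0.2, 0.4]
width: 70.0
grasp_force: 0.0
```

Emit:
apply_moves(
  targets=[
    [0.6,[0.13,0.07,0.14],[0.0,0.0,-0.05]],
    [0.6,[0.13,0.08,0.13],[0.0,0.0,-0.06]],
    [0.6,[0.11,0.09,0.13],[0.0,0.0,-0.05]],
    [0.6,[0.11,0.1,0.14],[0.0,0.0,-0.06]],
    [0.6,[0.1,0.12,0.13],[0.0,0.0,-0.05]],
    [0.6,[0.09,0.12,0.13],[0.0,0.0,-0.06]],
    [0.6,[0.08,0.12,0.14],[0.0,0.0,-0.05]],
    [0.6,[0.07,0.14,0.13],[0.0,0.0,-0.06]],
  ],
)

```text
t: 30.6
ee_pos: [662.7, 5.4, 110.5]
orientation: [-2.212, -2.231, 0.005]
ft_force: [-0.2, 0.2, 0.3]
width: 69.9
grasp_force: 0.0
```

```bash
python3 - <<'E'
from plan import *
print(np.round(ctrl.get_obs()["qpos"],2))
v=look();fit("short",[662,6,0],v,False)
plan([((662.5,5.5,28),90,0,.6,8)])
E
```

```text
[-0.01  0.61  1.61 -0.    0.93 -0.02]
short both ([664.638, 2.125], np.float64(0.88)) ('scene', ([664.638, 2.125], np.float64(0.88)))
t 30.8 grasp now [662.5   5.3 130.4] xyz euler [-90.2  -0.1   0.1] w 70.3
[[0.6, [0.0, 0.0, 0.26], [0.0, 0.0, 0.0]], [0.6, [0.0, 0.0, 0.25], [0.0, 0.0, 0.0]], [0.6, [0.0, 0.0, 0.26], [0.0, 0.0, 0.0]], [0.6, [0.0, 0.0, 0.25], [0.0, 0.0, 0.0]], [0.6, [0.01, 0.0, 0.26], [0.0, 0.0, 0.0]], [0.6, [0.0, 0.0, 0.26], [0.0, 0.0, 0.0]], [0.6, [0.0, 0.0, 0.25], [0.0, 0.0, 0.0]], [0.6, [0.0, 0.0, 0.26], [0.0, 0.0, 0.0]]]
```

Emit:
apply_moves(
  targets=[
    [0.6,[0,0,0.26],[0,0,0]],
    [0.6,[0,0,0.25],[0,0,0]],
    [0.6,[0,0,0.26],[0,0,0]],
    [0.6,[0,0,0.25],[0,0,0]],
    [0.6,[0,0,0.26],[0,0,0]],
    [0.6,[0,0,0.26],[0,0,0]],
    [0.6,[0,0,0.25],[0,0,0]],
    [0.6,[0,0,0.26],[0,0,0]],
  ],
)

```text
t: 31.8
ee_pos: [663.0, 5.0, 9.6]
orientation: [2.214, 2.225, -0.001]
ft_force: [-0.1, -0.4, -0.6]
width: 70.2
grasp_force: 0.0
```

Emit:
apply_moves(
  targets=[
    [-1,[0,0,0],[0,0,0]],
    [-1,[0,0,0],[0,0,0]],
    [-1,[0,0,0],[0,0,0]],
    [-1,[0,0,0],[0,0,0]],
    [-1,[0,0,0],[0,0,0]],
    [-1,[0,0,-0.1],[0,0,0]],
    [-1,[0,0,-0.3],[0,0,0]],
    [-1,[0,0,-0.5],[0,0,0]],
  ],
)

```text
t: 32.8
ee_pos: [662.3, 5.1, 55.9]
orientation: [2.215, 2.226, -0.003]
ft_force: [0.5, 0.2, -0.0]
width: 43.4
grasp_force: 30.0
```

```bash
python3 - <<'E'
from plan import *
print(ctrl.get_obs()["grasp_force"],ctrl.get_obs()["ft_force"])
plan([((640,100,185),90,0,-1,6),((509,352.5,190),90,0,-1,10)])
E
```

```text
29.99890923500061 [ 0.47358794  0.17066309 -0.01652085]
t 32.8 grasp now [662.3   5.2  74.9] xyz euler [-90.3  -0.1   0. ] w 43.4
[[-1, [0.32, -0.07, -0.37], [0.0, 0.0, 0.0]], [-1, [0.31, -0.08, -0.37], [0.0, 0.0, 0.0]], [-1, [0.32, -0.07, -0.36], [0.0, 0.0, 0.0]], [-1, [0.31, -0.07, -0.37], [0.0, 0.0, 0.0]], [-1, [0.32, -0.07, -0.37], [0.0, 0.0, 0.0]], [-1, [0.32, -0.08, -0.37], [0.0, 0.0, 0.0]], [-1, [0.51, -0.26, -0.01], [0.0, 0.0, 0.0]], [-1, [0.5, -0.26, -0.01], [0.0, 0.0, 0.0]]]
[[-1, [0.51, -0.26, -0.01], [0.0, 0.0, 0.0]], [-1, [0.5, -0.26, -0.01], [0.0, 0.0, 0.0]], [-1, [0.51, -0.26, -0.01], [0.0, 0.0, 0.0]], [-1, [0.5, -0.25, -0.01], [0.0, 0.0, 0.0]], [-1, [0.51, -0.26, -0.02], [0.0, 0.0, 0.0]], [-1, [0.51, -0.26, -0.01], [0.0, 0.0, 0.0]], [-1, [0.5, -0.26, -0.01], [0.0, 0.0, 0.0]], [-1, [0.51, -0.26, -0.01], [0.0, 0.0, 0.0]]]
```

Emit:
apply_moves(
  targets=[
    [-1,[0.32,-0.07,-0.37],[0,0,0]],
    [-1,[0.31,-0.08,-0.37],[0,0,0]],
    [-1,[0.32,-0.07,-0.36],[0,0,0]],
    [-1,[0.31,-0.07,-0.37],[0,0,0]],
    [-1,[0.32,-0.07,-0.37],[0,0,0]],
    [-1,[0.32,-0.08,-0.37],[0,0,0]],
    [-1,[0.51,-0.26,-0.01],[0,0,0]],
    [-1,[0.5,-0.26,-0.01],[0,0,0]],
  ],
)

```text
t: 33.8
ee_pos: [613.7, 151.9, 167.5]
orientation: [2.214, 2.225, -0.0]
ft_force: [-0.1, -0.3, -1.2]
width: 43.8
grasp_force: 30.0
```

Emit:
apply_moves(
  targets=[
    [-1,[0.51,-0.26,-0.01],[0,0,0]],
    [-1,[0.5,-0.26,-0.01],[0,0,0]],
    [-1,[0.51,-0.26,-0.01],[0,0,0]],
    [-1,[0.5,-0.25,-0.01],[0,0,0]],
    [-1,[0.51,-0.26,-0.02],[0,0,0]],
    [-1,[0.51,-0.26,-0.01],[0,0,0]],
    [-1,[0.5,-0.26,-0.01],[0,0,0]],
    [-1,[0.51,-0.26,-0.01],[0,0,0]],
  ],
)

```text
t: 34.8
ee_pos: [508.7, 353.8, 171.1]
orientation: [2.214, 2.225, -0.001]
ft_force: [-0.4, -0.4, -0.8]
width: 43.7
grasp_force: 30.0
```

```bash
python3 - <<'E'
from plan import *
print(ctrl.get_obs()["grasp_force"],ctrl.get_obs()["ft_force"])
v=look()["scene"]; cv2.imwrite("pics/s4.png",cv2.resize(v["pixels"][110:260,300:500],None,fx=4,fy=4,interpolation=3))
p=np.array([509,352.5,0]);print("expected cap top px",((proj(v,p+[0,0,218])-[300,110])*4).round(),"bottom",((proj(v,p+[0,0,162])-[300,110])*4).round())
plan([((509,352.5,150),90,0,-1,4),((509,352.5,138),90,0,-1,4)])
E
```

```text
29.9983611702919 [-0.37925759 -0.37716484 -0.76453267]
expected cap top px [384. 170.] bottom [376. 249.]
t 34.9 grasp now [508.1 355.1 190.1] xyz euler [-90.4  -0.1  -0.1] w 43.7
[[-1, [-0.01, 0.0, 0.2], [0.0, 0.0, 0.0]], [-1, [-0.02, 0.01, 0.2], [0.0, 0.0, 0.0]], [-1, [-0.01, 0.0, 0.2], [0.0, 0.0, 0.0]], [-1, [-0.01, 0.01, 0.2], [0.0, 0.0, 0.0]], [-1, [0.0, 0.0, 0.06], [0.0, 0.0, 0.0]], [-1, [0.0, 0.0, 0.06], [0.0, 0.0, 0.0]], [-1, [0.0, 0.0, 0.06], [0.0, 0.0, 0.0]], [-1, [0.0, -0.01, 0.06], [0.0, 0.0, 0.0]]]
```

View pics/s4.png

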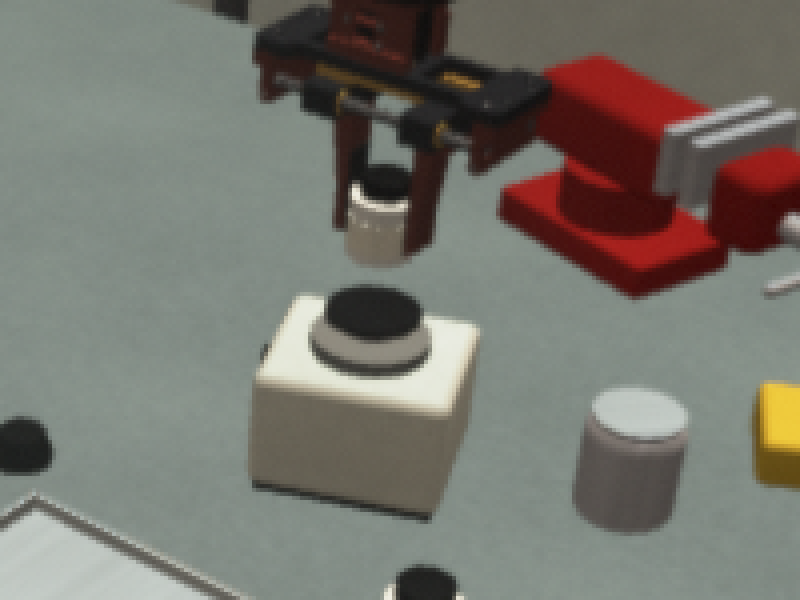

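The picture shows the bottle upright, with its cap at (386,180) against the expected (384,170), above the pad centre at (375,312). Pressing now.

Emit:
apply_moves(
  targets=[
    [-1,[-0.02,0,0.2],[0,0,0]],
    [-1,[-0.01,0.01,0.2],[0,0,0]],
    [-1,[-0.01,0,0.2],[0,0,0]],
    [-1,[-0.01,0.01,0.2],[0,0,0]],
    [-1,[0,0,0.06],[0,0,0]],
    [-1,[0,0,0.06],[0,0,0]],
    [-1,[0,0,0.06],[0,0,0]],
    [-1,[0,0,0.06],[0,0,0]],
  ],
)

```text
t: 35.9
ee_pos: [510.7, 349.5, 120.7]
orientation: [2.214, 2.225, -0.003]
ft_force: [-10.7, -9.7, 38.1]
width: 43.8
grasp_force: 30.0
```

Emit:
apply_moves(
  targets=[
    [-1,[0,0,0.02],[0,0,0]],
    [-1,[0,0,0],[0,0,0]],
  ],
)

```text
t: 36.15
ee_pos: [510.7, 349.5, 120.8]
orientation: [2.214, 2.225, -0.002]
ft_force: [-7.7, -8.0, 28.4]
width: 43.5
grasp_force: 30.0
```

Emit:
apply_moves(
  targets=[
    [-1,[0,0,0],[0,0,0]],
    [-1,[0,0,0],[0,0,0]],
    [-1,[0,0,0],[0,0,0]],
    [-1,[0,0,0],[0,0,0]],
    [-1,[0,0,0],[0,0,0]],
    [-1,[0,0,0],[0,0,0]],
    [-1,[0,0,0],[0,0,0]],
    [-1,[0,0,0],[0,0,0]],
  ],
)

```text
t: 37.15
ee_pos: [510.6, 349.5, 120.8]
orientation: [2.214, 2.225, -0.002]
ft_force: [-8.8, -7.4, 29.3]
width: 43.6
grasp_force: 30.0
```

```bash
python3 - <<'E'
from plan import *
o=ctrl.get_obs();print(o["ft_force"],o["moment"],o["ee_pos"])
v=look()
for n,im in v.items():
    print(n,[(round(d["score"],2),np.round(d["xy"],1)) for d in ctrl.pinpoint("bottle_short",n)][:2],"exp",proj(im,[509,352.5,110]).round(1))
im=v["scene"]; cv2.imwrite("pics/s5.png",cv2.resize(im["pixels"][150:240,340:460],None,fx=6,fy=6,interpolation=3))
for z in(166,110): print(((proj(im,[509,352.5,z])-[340,150])*6).round())
E
```

```text
[-8.77609869 -7.39567012 29.31816785] [-1.50059421e+00  1.62569432e+00 -8.97601084e-05] [510.64238476 349.48178393 120.80487344]
scene [(0.91, array([395.5, 191. ]))] exp [392.1 189.9]
top [(0.72, array([151.2, 264.6])), (0.67, array([336.4, 309. ]))] exp [149.1 264. ]
[325. 126.]
[313. 239.]
```

View pics/s5.png

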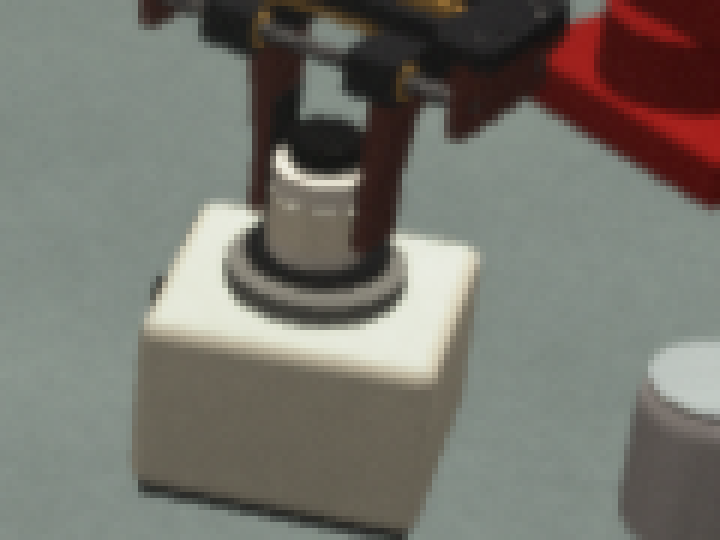

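The picture shows the pad pressed to the collar and the bottle upright at (320,230), near the centre. I'll hold a bit longer, then carry it to the tray.

Emit:
apply_moves(
  targets=[
    [-1,[0,0,0],[0,0,0]],
    [-1,[0,0,0],[0,0,0]],
    [-1,[0,0,0],[0,0,0]],
    [-1,[0,0,0],[0,0,0]],
    [-1,[0,0,0],[0,0,0]],
    [-1,[0,0,-0.2],[0,0,0]],
    [-1,[0,0,-0.5],[0,0,0]],
    [-1,[0,0,-0.5],[0,0,0]],
  ],
)

```text
t: 38.35
ee_pos: [510.5, 349.9, 177.9]
orientation: [2.214, 2.225, -0.002]
ft_force: [0.6, 0.0, -0.3]
width: 43.4
grasp_force: 30.0
```

```bash
python3 - <<'E'
from plan import *
o=ctrl.get_obs();print(o["ft_force"],o["grasp_force"])
plan([((494,118,150),90,0,-1,8),((494,118,34.5),90,0,-1,8)])
E
```

```text
[ 0.58874063  0.02147147 -0.25633127] 29.998589158058167
t 38.4 grasp now [510.5 350.  196.9] xyz euler [-90.3  -0.1  -0. ] w 43.4
[[-1, [-0.58, -0.04, 0.12], [0.0, 0.0, 0.0]], [-1, [-0.58, -0.05, 0.12], [0.0, 0.0, 0.0]], [-1, [-0.58, -0.04, 0.12], [0.0, 0.0, 0.0]], [-1, [-0.58, -0.05, 0.12], [0.0, 0.0, 0.0]], [-1, [-0.58, -0.04, 0.11], [0.0, 0.0, 0.0]], [-1, [-0.58, -0.05, 0.12], [0.0, 0.0, 0.0]], [-1, [-0.58, -0.04, 0.12], [0.0, 0.0, 0.0]], [-1, [-0.57, -0.04, 0.12], [0.0, 0.0, 0.0]]]
[[-1, [0.0, 0.0, 0.29], [0.0, 0.0, 0.0]], [-1, [0.0, 0.0, 0.29], [0.0, 0.0, 0.0]], [-1, [0.0, 0.0, 0.29], [0.0, 0.0, 0.0]], [-1, [0.0, 0.0, 0.29], [0.0, 0.0, 0.0]], [-1, [0.0, 0.0, 0.28], [0.0, 0.0, 0.0]], [-1, [0.0, 0.0, 0.29], [0.0, 0.0, 0.0]], [-1, [0.0, -0.01, 0.29], [0.0, 0.0, 0.0]], [-1, [0.0, 0.0, 0.29], [0.0, 0.0, 0.0]]]
```

Emit:
apply_moves(
  targets=[
    [-1,[-0.58,-0.04,0.12],[0,0,0]],
    [-1,[-0.58,-0.05,0.12],[0,0,0]],
    [-1,[-0.58,-0.04,0.12],[0,0,0]],
    [-1,[-0.58,-0.05,0.12],[0,0,0]],
    [-1,[-0.58,-0.04,0.11],[0,0,0]],
    [-1,[-0.58,-0.05,0.12],[0,0,0]],
    [-1,[-0.58,-0.04,0.12],[0,0,0]],
    [-1,[-0.57,-0.04,0.12],[0,0,0]],
  ],
)

```text
t: 39.35
ee_pos: [494.4, 117.5, 130.4]
orientation: [2.214, 2.225, -0.001]
ft_force: [1.0, -1.0, -1.3]
width: 43.5
grasp_force: 30.0
```

Emit:
apply_moves(
  targets=[
    [-1,[0,0,0.29],[0,0,0]],
    [-1,[0,0,0.29],[0,0,0]],
    [-1,[0,0,0.29],[0,0,0]],
    [-1,[0,0,0.29],[0,0,0]],
    [-1,[0,0,0.28],[0,0,0]],
    [-1,[0,0,0.29],[0,0,0]],
    [-1,[0,0,0.29],[0,0,0]],
    [-1,[0,0,0.24],[0,0,0]],
  ],
)

```text
t: 40.35
ee_pos: [494.3, 118.1, 16.5]
orientation: [2.214, 2.225, -0.002]
ft_force: [-0.3, 0.0, -0.5]
width: 43.6
grasp_force: 30.0
```

```bash
python3 - <<'E'
from plan import *
o=ctrl.get_obs();print(o["ft_force"])
plan([((494,118,34.5),90,0,-1,2)])
E
```

```text
[-0.2734121   0.03991455 -0.47023199]
t 40.4 grasp now [494.3 118.2  35.5] xyz euler [-90.3  -0.1  -0.1] w 43.6
[[-1, [0.0, 0.0, 0.01], [0.0, 0.0, 0.0]], [-1, [0.0, -0.01, 0.01], [0.0, 0.0, 0.0]]]
```

Release, go up, and re-measure the medium bottle.

Emit:
apply_moves(
  targets=[
    [-1,[0,0,0.02],[0,0,0]],
    [0.6,[0,0,0],[0,0,0]],
    [0.6,[0,0,0],[0,0,0]],
    [0.6,[0,0,0],[0,0,0]],
    [0.6,[0,0,-0.4],[0,0,0]],
    [0.6,[0,0,-0.8],[0,0,0]],
    [0.6,[0,0,-0.9],[0,0,0]],
    [0.6,[0,0,-0.6],[0,0,0]],
  ],
)

```text
t: 41.35
ee_pos: [494.9, 118.6, 153.8]
orientation: [2.213, 2.224, 0.002]
ft_force: [0.5, -0.4, -0.4]
width: 70.1
grasp_force: 0.0
```

```bash
python3 - <<'E'
from plan import *
v=look()
fit("short",[494,118,0],v,False);fit("medium",[669,184,0],v,False);fit("tall",[653,-223,0],v,False)
plan([((669,183.5,140),90,0,.7,8),((669,183.5,35),90,0,.7,8)])
E
```

```text
short both ([489.87, 123.456], np.float64(0.885)) ('scene', ([489.87, 123.456], np.float64(0.885)))
medium both ([669.567, 183.822], np.float64(0.882)) ('top', ([669.567, 183.822], np.float64(0.882)))
tall both ([653.475, -221.974], np.float64(0.928)) ('scene', ([652.966, -222.473], np.float64(0.915))) ('top', ([653.3, -221.695], np.float64(0.943)))
t 41.8 grasp now [493.5 118.3 169.2] xyz euler [-90.3  -0.2   0.1] w 70.3
[[0.7, [0.16, 0.44, 0.07], [0.0, 0.0, 0.0]], [0.7, [0.16, 0.44, 0.07], [0.0, 0.0, 0.0]], [0.7, [0.16, 0.44, 0.08], [0.0, 0.0, 0.0]], [0.7, [0.16, 0.44, 0.07], [0.0, 0.0, 0.0]], [0.7, [0.16, 0.44, 0.07], [0.0, 0.0, 0.0]], [0.7, [0.17, 0.44, 0.07], [0.0, 0.0, 0.0]], [0.7, [0.16, 0.44, 0.08], [0.0, 0.0, 0.0]], [0.7, [0.16, 0.44, 0.07], [0.0, 0.0, 0.0]]]
[[0.7, [0.0, 0.0, 0.26], [0.0, 0.0, 0.0]], [0.7, [0.0, 0.0, 0.26], [0.0, 0.0, 0.0]], [0.7, [0.0, 0.0, 0.27], [0.0, 0.0, 0.0]], [0.7, [0.0, 0.0, 0.26], [0.0, 0.0, 0.0]], [0.7, [0.0, 0.0, 0.26], [0.0, 0.0, 0.0]], [0.7, [0.0, 0.0, 0.26], [0.0, 0.0, 0.0]], [0.7, [0.0, 0.0, 0.27], [0.0, 0.0, 0.0]], [0.7, [0.0, 0.0, 0.26], [0.0, 0.0, 0.0]]]
```

Emit:
apply_moves(
  targets=[
    [0.7,[0.16,0.44,0.07],[0,0,0]],
    [0.7,[0.16,0.44,0.07],[0,0,0]],
    [0.7,[0.16,0.44,0.08],[0,0,0]],
    [0.7,[0.16,0.44,0.07],[0,0,0]],
    [0.7,[0.16,0.44,0.07],[0,0,0]],
    [0.7,[0.17,0.44,0.07],[0,0,0]],
    [0.7,[0.16,0.44,0.08],[0,0,0]],
    [0.7,[0.16,0.44,0.07],[0,0,0]],
  ],
)

```text
t: 42.75
ee_pos: [669.9, 183.9, 120.6]
orientation: [2.215, 2.226, -0.005]
ft_force: [0.2, 0.3, 0.3]
width: 74.7
grasp_force: 0.0
```

```bash
python3 - <<'E'
from plan import *
v=look()
fit("medium",[669,184,0],v,False)
plan([((669,183.5,35),90,0,.7,8)])
E
```

```text
medium both ([668.009, 185.666], np.float64(0.851)) ('scene', ([668.009, 185.666], np.float64(0.851)))
t 43.0 grasp now [668.9 183.6 140. ] xyz euler [-90.3  -0.2   0.1] w 74.8
[[0.7, [0.0, 0.0, 0.26], [0.0, 0.0, 0.0]], [0.7, [0.0, 0.0, 0.26], [0.0, 0.0, 0.0]], [0.7, [0.0, 0.0, 0.27], [0.0, 0.0, 0.0]], [0.7, [0.0, 0.0, 0.26], [0.0, 0.0, 0.0]], [0.7, [0.0, 0.0, 0.26], [0.0, 0.0, 0.0]], [0.7, [0.0, 0.0, 0.26], [0.0, 0.0, 0.0]], [0.7, [0.01, 0.0, 0.27], [0.0, 0.0, 0.0]], [0.7, [0.0, 0.0, 0.26], [0.0, 0.0, 0.0]]]
```

Emit:
apply_moves(
  targets=[
    [0.7,[0,0,0.26],[0,0,0]],
    [0.7,[0,0,0.26],[0,0,0]],
    [0.7,[0,0,0.27],[0,0,0]],
    [0.7,[0,0,0.26],[0,0,0]],
    [0.7,[0,0,0.26],[0,0,0]],
    [0.7,[0,0,0.26],[0,0,0]],
    [0.7,[0,0,0.27],[0,0,0]],
    [0.7,[0,0,0.26],[0,0,0]],
  ],
)

```text
t: 43.95
ee_pos: [670.1, 183.5, 16.6]
orientation: [2.214, 2.225, -0.001]
ft_force: [0.0, 0.3, -0.8]
width: 74.7
grasp_force: 0.0
```

Emit:
apply_moves(
  targets=[
    [-1,[0,0,0],[0,0,0]],
    [-1,[0,0,0],[0,0,0]],
    [-1,[0,0,0],[0,0,0]],
    [-1,[0,0,0],[0,0,0]],
    [-1,[0,0,0],[0,0,0]],
    [-1,[0,0,-0.1],[0,0,0]],
    [-1,[0,0,-0.3],[0,0,0]],
    [-1,[0,0,-0.5],[0,0,0]],
  ],
)

```text
t: 44.95
ee_pos: [669.4, 183.5, 62.8]
orientation: [2.215, 2.226, -0.004]
ft_force: [-0.4, 0.1, -1.6]
width: 47.5
grasp_force: 30.0
```

```bash
python3 - <<'E'
from plan import *
print(ctrl.get_obs()["grasp_force"],ctrl.get_obs()["ft_force"])
plan([((640,230,198),90,0,-1,6),((509,352.5,198),90,0,-1,8),((509,352.5,198),90,0,-1,2)])
E
```

```text
29.998199343681335 [-0.4227984   0.05802891 -1.55593516]
t 45.0 grasp now [669.4 183.5  81.8] xyz euler [-90.3  -0.2   0. ] w 47.5
[[-1, [0.15, -0.1, -0.39], [0.0, 0.0, 0.0]], [-1, [0.16, -0.09, -0.39], [0.0, 0.0, 0.0]], [-1, [0.15, -0.1, -0.38], [0.0, 0.0, 0.0]], [-1, [0.16, -0.1, -0.39], [0.0, 0.0, 0.0]], [-1, [0.15, -0.1, -0.39], [0.0, 0.0, 0.0]], [-1, [0.16, -0.09, -0.39], [0.0, 0.0, 0.0]], [-1, [0.31, -0.33, 0.0], [0.0, 0.0, 0.0]], [-1, [0.31, -0.32, 0.0], [0.0, 0.0, 0.0]]]
[[-1, [0.3, -0.33, 0.0], [0.0, 0.0, 0.0]], [-1, [0.31, -0.33, 0.0], [0.0, 0.0, 0.0]], [-1, [0.31, -0.32, 0.0], [0.0, 0.0, 0.0]], [-1, [0.31, -0.33, 0.0], [0.0, 0.0, 0.0]], [-1, [0.3, -0.32, 0.0], [0.0, 0.0, 0.0]], [-1, [0.31, -0.33, 0.0], [0.0, 0.0, 0.0]], [-1, [0.0, 0.0, 0.0], [0.0, 0.0, 0.0]], [-1, [0.0, 0.0, 0.0], [0.0, 0.0, 0.0]]]
```

Emit:
apply_moves(
  targets=[
    [-1,[0.15,-0.1,-0.39],[0,0,0]],
    [-1,[0.16,-0.09,-0.39],[0,0,0]],
    [-1,[0.15,-0.1,-0.38],[0,0,0]],
    [-1,[0.16,-0.1,-0.39],[0,0,0]],
    [-1,[0.15,-0.1,-0.39],[0,0,0]],
    [-1,[0.16,-0.09,-0.39],[0,0,0]],
    [-1,[0.31,-0.33,0.0],[0,0,0]],
    [-1,[0.31,-0.32,0.0],[0,0,0]],
  ],
)

```text
t: 45.95
ee_pos: [606.2, 262.0, 178.2]
orientation: [2.215, 2.226, -0.003]
ft_force: [0.0, 0.5, -1.0]
width: 47.7
grasp_force: 30.0
```

Emit:
apply_moves(
  targets=[
    [-1,[0.3,-0.33,0.0],[0,0,0]],
    [-1,[0.31,-0.33,0.0],[0,0,0]],
    [-1,[0.31,-0.32,0.0],[0,0,0]],
    [-1,[0.31,-0.33,0.0],[0,0,0]],
    [-1,[0.3,-0.32,0.0],[0,0,0]],
    [-1,[0.31,-0.33,0.0],[0,0,0]],
    [-1,[0,0,0],[0,0,0]],
    [-1,[0,0,0],[0,0,0]],
  ],
)

```text
t: 46.95
ee_pos: [509.6, 352.7, 178.5]
orientation: [2.213, 2.226, -0.001]
ft_force: [-0.4, 0.3, -1.6]
width: 47.6
grasp_force: 30.0
```

```bash
python3 - <<'E'
from plan import *
plan([((509,352.5,158),90,0,-1,4),((509,352.5,145),90,0,-1,4)])
E
```

```text
t 47.0 grasp now [509.6 352.8 197.5] xyz euler [-90.3  -0.1  -0.1] w 47.6
[[-1, [0.0, 0.0, 0.2], [0.0, 0.0, 0.0]], [-1, [0.0, -0.01, 0.2], [0.0, 0.0, 0.0]], [-1, [0.0, 0.0, 0.19], [0.0, 0.0, 0.0]], [-1, [0.0, 0.0, 0.2], [0.0, 0.0, 0.0]], [-1, [0.0, 0.0, 0.07], [0.0, 0.0, 0.0]], [-1, [0.0, 0.0, 0.06], [0.0, 0.0, 0.0]], [-1, [0.0, 0.0, 0.07], [0.0, 0.0, 0.0]], [-1, [0.0, 0.0, 0.06], [0.0, 0.0, 0.0]]]
```

Emit:
apply_moves(
  targets=[
    [-1,[0,0,0.2],[0,0,0]],
    [-1,[0,0,0.2],[0,0,0]],
    [-1,[0,0,0.19],[0,0,0]],
    [-1,[0,0,0.2],[0,0,0]],
    [-1,[0,0,0.07],[0,0,0]],
    [-1,[0,0,0.06],[0,0,0]],
    [-1,[0,0,0.07],[0,0,0]],
    [-1,[0,0,0.06],[0,0,0]],
  ],
)

```text
t: 47.95
ee_pos: [509.6, 352.4, 127.9]
orientation: [2.214, 2.225, -0.002]
ft_force: [-10.5, -7.8, 33.9]
width: 47.4
grasp_force: 30.0
```

Emit:
apply_moves(
  targets=[
    [-1,[0,0,0.02],[0,0,0]],
    [-1,[0,0,0],[0,0,0]],
  ],
)

```text
t: 48.2
ee_pos: [509.6, 352.4, 128.0]
orientation: [2.214, 2.225, -0.001]
ft_force: [-8.0, -6.5, 23.4]
width: 47.6
grasp_force: 30.0
```

Emit:
apply_moves(
  targets=[
    [-1,[0,0,0],[0,0,0]],
    [-1,[0,0,0],[0,0,0]],
    [-1,[0,0,0],[0,0,0]],
    [-1,[0,0,0],[0,0,0]],
    [-1,[0,0,0],[0,0,0]],
    [-1,[0,0,0],[0,0,0]],
    [-1,[0,0,0],[0,0,0]],
    [-1,[0,0,0],[0,0,0]],
  ],
)

```text
t: 49.2
ee_pos: [509.6, 352.4, 128.0]
orientation: [2.214, 2.225, -0.001]
ft_force: [-7.6, -7.2, 24.0]
width: 47.6
grasp_force: 30.0
```

```bash
python3 - <<'E'
from plan import *
o=ctrl.get_obs();print(o["ft_force"],o["ee_pos"])
v=look()
for n,im in v.items():
    print(n,[(round(d["score"],2),np.round(d["xy"],1)) for d in ctrl.pinpoint("bottle_medium",n)][:2],"exp",proj(im,[509,352.5,110]).round(1))
im=v["scene"]; cv2.imwrite("pics/s6.png",cv2.resize(im["pixels"][150:240,340:460],None,fx=6,fy=6,interpolation=3))
E
```

```text
[-7.64440109 -7.22073568 23.9791424 ] [509.57340648 352.36878019 127.98283239]
scene [(0.78, array([397.8, 187.6]))] exp [392.1 189.9]
top [(0.74, array([225.3, 346.6])), (0.66, array([151.5, 264.3]))] exp [149.1 264. ]
```

View pics/s6.png

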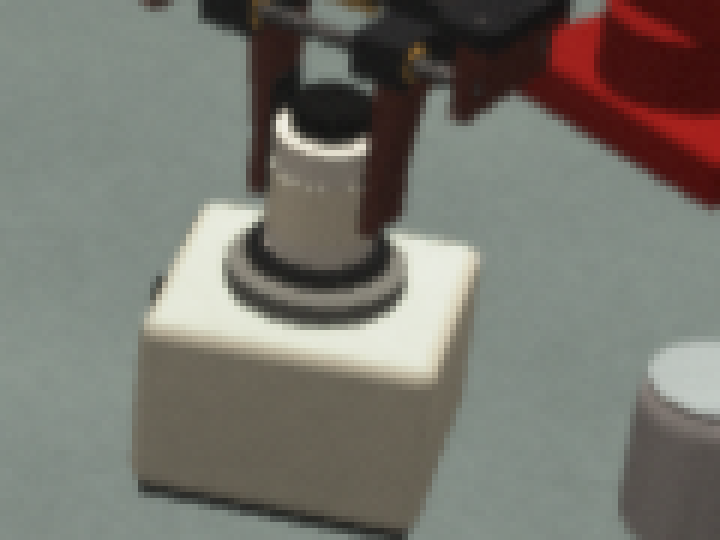

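The medium bottle is upright and centred at (318,210), with the pad down level with the collar. A little more holding, then into the tray.

Emit:
apply_moves(
  targets=[
    [-1,[0,0,0],[0,0,0]],
    [-1,[0,0,0],[0,0,0]],
    [-1,[0,0,0],[0,0,0]],
    [-1,[0,0,0],[0,0,0]],
    [-1,[0,0,0],[0,0,0]],
    [-1,[0,0,-0.2],[0,0,0]],
    [-1,[0,0,-0.6],[0,0,0]],
    [-1,[0,0,-0.6],[0,0,0]],
  ],
)

```text
t: 50.4
ee_pos: [509.3, 352.6, 195.6]
orientation: [2.214, 2.226, -0.002]
ft_force: [0.0, -0.3, -0.9]
width: 47.6
grasp_force: 30.0
```

```bash
python3 - <<'E'
from plan import *
plan([((494,58,170),90,0,-1,8),((494,58,42),90,0,-1,8)])
E
```

```text
t 50.4 grasp now [509.3 352.7 214.6] xyz euler [-90.3  -0.1  -0. ] w 47.6
[[-1, [-0.74, -0.04, 0.11], [0.0, 0.0, 0.0]], [-1, [-0.73, -0.04, 0.12], [0.0, 0.0, 0.0]], [-1, [-0.74, -0.05, 0.11], [0.0, 0.0, 0.0]], [-1, [-0.73, -0.04, 0.11], [0.0, 0.0, 0.0]], [-1, [-0.74, -0.04, 0.12], [0.0, 0.0, 0.0]], [-1, [-0.74, -0.04, 0.11], [0.0, 0.0, 0.0]], [-1, [-0.73, -0.05, 0.11], [0.0, 0.0, 0.0]], [-1, [-0.74, -0.04, 0.12], [0.0, 0.0, 0.0]]]
[[-1, [0.0, 0.0, 0.32], [0.0, 0.0, 0.0]], [-1, [0.0, 0.0, 0.32], [0.0, 0.0, 0.0]], [-1, [0.0, 0.0, 0.32], [0.0, 0.0, 0.0]], [-1, [0.0, 0.0, 0.32], [0.0, 0.0, 0.0]], [-1, [0.0, 0.0, 0.32], [0.0, 0.0, 0.0]], [-1, [0.01, 0.0, 0.32], [0.0, 0.0, 0.0]], [-1, [0.0, 0.0, 0.32], [0.0, 0.0, 0.0]], [-1, [0.0, 0.0, 0.32], [0.0, 0.0, 0.0]]]
```

Emit:
apply_moves(
  targets=[
    [-1,[-0.74,-0.04,0.11],[0,0,0]],
    [-1,[-0.73,-0.04,0.12],[0,0,0]],
    [-1,[-0.74,-0.05,0.11],[0,0,0]],
    [-1,[-0.73,-0.04,0.11],[0,0,0]],
    [-1,[-0.74,-0.04,0.12],[0,0,0]],
    [-1,[-0.74,-0.04,0.11],[0,0,0]],
    [-1,[-0.73,-0.05,0.11],[0,0,0]],
    [-1,[-0.74,-0.04,0.12],[0,0,0]],
  ],
)

```text
t: 51.4
ee_pos: [494.1, 56.9, 150.1]
orientation: [2.213, 2.225, -0.0]
ft_force: [0.7, -0.2, -0.6]
width: 47.7
grasp_force: 30.0
```

Emit:
apply_moves(
  targets=[
    [-1,[0,0,0.32],[0,0,0]],
    [-1,[0,0,0.32],[0,0,0]],
    [-1,[0,0,0.32],[0,0,0]],
    [-1,[0,0,0.32],[0,0,0]],
    [-1,[0,0,0.32],[0,0,0]],
    [-1,[0,0,0.32],[0,0,0]],
    [-1,[0,0,0.32],[0,0,0]],
    [-1,[0,0,0.31],[0,0,0]],
  ],
)

```text
t: 52.4
ee_pos: [494.2, 57.7, 21.5]
orientation: [2.214, 2.225, -0.001]
ft_force: [-3.0, 0.9, 30.6]
width: 47.7
grasp_force: 30.0
```

Emit:
apply_moves(
  targets=[
    [-1,[0,0,0],[0,0,0]],
  ],
)

```text
t: 52.52
ee_pos: [493.9, 57.6, 21.4]
orientation: [2.215, 2.226, -0.003]
ft_force: [0.3, 0.5, -0.5]
width: 47.7
grasp_force: 30.0
```

Emit:
apply_moves(
  targets=[
    [0.6,[0,0,0],[0,0,0]],
    [0.6,[0,0,0],[0,0,0]],
    [0.6,[0,0,0],[0,0,0]],
    [0.6,[0,0,-0.4],[0,0,0]],
    [0.6,[0,0,-0.8],[0,0,0]],
    [0.6,[0,0,-0.9],[0,0,0]],
    [0.6,[0,0,-0.8],[0,0,0]],
    [0.6,[0,0,0],[0,0,0]],
  ],
)

```text
t: 53.52
ee_pos: [496.2, 58.2, 170.8]
orientation: [2.211, 2.222, 0.007]
ft_force: [-0.2, -0.5, -0.2]
width: 70.0
grasp_force: 0.0
```

```bash
python3 - <<'E'
from plan import *
v=look()
fit("short",[494,118,0],v,False);fit("medium",[494,58,0],v,False);fit("tall",[653,-222,0],v,False)
plan([((653,-222,160),90,0,.75,8)])
E
```

```text
short both ([490.993, 124.857], np.float64(0.779)) ('scene', ([490.993, 124.857], np.float64(0.779)))
medium both ([490.165, 62.506], np.float64(0.882)) ('scene', ([490.165, 62.506], np.float64(0.882)))
tall both ([653.666, -222.801], np.float64(0.914)) ('scene', ([653.163, -222.318], np.float64(0.925))) ('top', ([653.671, -222.841], np.float64(0.903)))
t 53.9 grasp now [493.5  58.  185.6] xyz euler [-90.3  -0.1   0. ] w 70.2
[[0.75, [-0.7, 0.4, 0.07], [0.0, 0.0, 0.0]], [0.75, [-0.7, 0.39, 0.06], [0.0, 0.0, 0.0]], [0.75, [-0.71, 0.4, 0.07], [0.0, 0.0, 0.0]], [0.75, [-0.7, 0.39, 0.06], [0.0, 0.0, 0.0]], [0.75, [-0.7, 0.4, 0.07], [0.0, 0.0, 0.0]], [0.75, [-0.7, 0.39, 0.06], [0.0, 0.0, 0.0]], [0.75, [-0.7, 0.4, 0.07], [0.0, 0.0, 0.0]], [0.75, [-0.7, 0.39, 0.06], [0.0, 0.0, 0.0]]]
```

Emit:
apply_moves(
  targets=[
    [0.75,[-0.7,0.4,0.07],[0,0,0]],
    [0.75,[-0.7,0.39,0.06],[0,0,0]],
    [0.75,[-0.71,0.4,0.07],[0,0,0]],
    [0.75,[-0.7,0.39,0.06],[0,0,0]],
    [0.75,[-0.7,0.4,0.07],[0,0,0]],
    [0.75,[-0.7,0.39,0.06],[0,0,0]],
    [0.75,[-0.7,0.4,0.07],[0,0,0]],
    [0.75,[-0.7,0.39,0.06],[0,0,0]],
  ],
)

```text
t: 54.92
ee_pos: [653.7, -222.8, 141.2]
orientation: [2.215, 2.226, -0.002]
ft_force: [0.7, -0.2, -0.3]
width: 76.5
grasp_force: 0.0
```

```bash
python3 - <<'E'
from plan import *
v=look()
fit("tall",[653,-222,0],v,False)
plan([((653.3,-222.5,42),90,0,.75,8)])
E
```

```text
tall both ([653.118, -223.687], np.float64(0.534)) ('scene', ([654.407, -224.902], np.float64(0.898))) ('top', ([637.441, -192.774], np.float64(0.174)))
t 55.1 grasp now [ 652.9 -221.9  160.1] xyz euler [-90.2  -0.1   0. ] w 76.8
[[0.75, [0.0, 0.0, 0.3], [0.0, 0.0, 0.0]], [0.75, [0.0, 0.0, 0.29], [0.0, 0.0, 0.0]], [0.75, [0.0, 0.0, 0.3], [0.0, 0.0, 0.0]], [0.75, [0.0, 0.01, 0.29], [0.0, 0.0, 0.0]], [0.75, [-0.01, 0.0, 0.3], [0.0, 0.0, 0.0]], [0.75, [0.0, 0.0, 0.29], [0.0, 0.0, 0.0]], [0.75, [0.0, 0.0, 0.3], [0.0, 0.0, 0.0]], [0.75, [0.0, 0.0, 0.29], [0.0, 0.0, 0.0]]]
```

Emit:
apply_moves(
  targets=[
    [0.75,[0,0,0.3],[0,0,0]],
    [0.75,[0,0,0.29],[0,0,0]],
    [0.75,[0,0,0.3],[0,0,0]],
    [0.75,[0,0.01,0.29],[0,0,0]],
    [0.75,[-0.01,0,0.3],[0,0,0]],
    [0.75,[0,0,0.29],[0,0,0]],
    [0.75,[0,0,0.3],[0,0,0]],
    [0.75,[0,0,0.29],[0,0,0]],
  ],
)

```text
t: 56.12
ee_pos: [654.1, -222.5, 23.4]
orientation: [2.214, 2.225, -0.001]
ft_force: [-1.1, -0.1, 0.2]
width: 77.0
grasp_force: 0.0
```

Emit:
apply_moves(
  targets=[
    [-1,[0,0,0],[0,0,0]],
    [-1,[0,0,0],[0,0,0]],
    [-1,[0,0,0],[0,0,0]],
    [-1,[0,0,0],[0,0,0]],
    [-1,[0,0,0],[0,0,0]],
    [-1,[0,0,-0.1],[0,0,0]],
    [-1,[0,0,-0.3],[0,0,0]],
    [-1,[0,0,-0.5],[0,0,0]],
  ],
)

```text
t: 57.12
ee_pos: [653.4, -222.2, 69.7]
orientation: [2.215, 2.226, -0.002]
ft_force: [-0.2, -0.4, -0.1]
width: 51.7
grasp_force: 30.0
```

```bash
python3 - <<'E'
from plan import *
print(ctrl.get_obs()["grasp_force"],ctrl.get_obs()["ft_force"])
plan([((650,-120,210),90,0,-1,6),((640,130,210),90,0,-1,8),((509,352.5,206),90,0,-1,8),((509,352.5,206),90,0,-1,2)])
E
```

```text
29.997749626636505 [-0.21504649 -0.40493066 -0.10659033]
t 57.1 grasp now [ 653.4 -222.1   88.7] xyz euler [-90.3  -0.1   0. ] w 51.7
[[-1, [0.34, -0.01, -0.4], [0.0, 0.0, 0.0]], [-1, [0.34, -0.01, -0.41], [0.0, 0.0, 0.0]], [-1, [0.34, -0.01, -0.4], [0.0, 0.0, 0.0]], [-1, [0.34, -0.01, -0.41], [0.0, 0.0, 0.0]], [-1, [0.34, -0.01, -0.4], [0.0, 0.0, 0.0]], [-1, [0.34, -0.01, -0.41], [0.0, 0.0, 0.0]], [-1, [0.63, -0.02, 0.0], [0.0, 0.0, 0.0]], [-1, [0.62, -0.02, 0.0], [0.0, 0.0, 0.0]]]
[[-1, [0.63, -0.03, 0.0], [0.0, 0.0, 0.0]], [-1, [0.62, -0.02, 0.0], [0.0, 0.0, 0.0]], [-1, [0.63, -0.02, 0.0], [0.0, 0.0, 0.0]], [-1, [0.62, -0.02, -0.01], [0.0, 0.0, 0.0]], [-1, [0.63, -0.02, 0.0], [0.0, 0.0, 0.0]], [-1, [0.62, -0.02, 0.0], [0.0, 0.0, 0.0]], [-1, [0.56, -0.33, 0.01], [0.0, 0.0, 0.0]], [-1, [0.56, -0.32, 0.01], [0.0, 0.0, 0.0]]]
[[-1, [0.55, -0.33, 0.01], [0.0, 0.0, 0.0]], [-1, [0.56, -0.32, 0.01], [0.0, 0.0, 0.0]], [-1, [0.56, -0.33, 0.01], [0.0, 0.0, 0.0]], [-1, [0.56, -0.32, 0.01], [0.0, 0.0, 0.0]], [-1, [0.56, -0.33, 0.01], [0.0, 0.0, 0.0]], [-1, [0.55, -0.32, 0.01], [0.0, 0.0, 0.0]], [-1, [0.0, 0.0, 0.0], [0.0, 0.0, 0.0]], [-1, [0.0, 0.0, 0.0], [0.0, 0.0, 0.0]]]
```

Emit:
apply_moves(
  targets=[
    [-1,[0.34,-0.01,-0.4],[0,0,0]],
    [-1,[0.34,-0.01,-0.41],[0,0,0]],
    [-1,[0.34,-0.01,-0.4],[0,0,0]],
    [-1,[0.34,-0.01,-0.41],[0,0,0]],
    [-1,[0.34,-0.01,-0.4],[0,0,0]],
    [-1,[0.34,-0.01,-0.41],[0,0,0]],
    [-1,[0.63,-0.02,0.0],[0,0,0]],
    [-1,[0.62,-0.02,0.0],[0,0,0]],
  ],
)

```text
t: 58.12
ee_pos: [648.2, -56.3, 191.7]
orientation: [2.214, 2.224, -0.0]
ft_force: [0.9, -0.4, -1.2]
width: 51.6
grasp_force: 30.0
```

Emit:
apply_moves(
  targets=[
    [-1,[0.63,-0.03,0.0],[0,0,0]],
    [-1,[0.62,-0.02,0.0],[0,0,0]],
    [-1,[0.63,-0.02,0.0],[0,0,0]],
    [-1,[0.62,-0.02,-0.01],[0,0,0]],
    [-1,[0.63,-0.02,0.0],[0,0,0]],
    [-1,[0.62,-0.02,0.0],[0,0,0]],
    [-1,[0.56,-0.33,0.01],[0,0,0]],
    [-1,[0.56,-0.32,0.01],[0,0,0]],
  ],
)

```text
t: 59.12
ee_pos: [607.2, 187.1, 190.0]
orientation: [2.214, 2.225, -0.001]
ft_force: [-0.7, -0.5, -2.2]
width: 51.6
grasp_force: 30.0
```

Emit:
apply_moves(
  targets=[
    [-1,[0.55,-0.33,0.01],[0,0,0]],
    [-1,[0.56,-0.32,0.01],[0,0,0]],
    [-1,[0.56,-0.33,0.01],[0,0,0]],
    [-1,[0.56,-0.32,0.01],[0,0,0]],
    [-1,[0.56,-0.33,0.01],[0,0,0]],
    [-1,[0.55,-0.32,0.01],[0,0,0]],
    [-1,[0,0,0],[0,0,0]],
    [-1,[0,0,0],[0,0,0]],
  ],
)

```text
t: 60.12
ee_pos: [509.5, 352.1, 186.3]
orientation: [2.213, 2.226, -0.001]
ft_force: [-0.1, 0.5, -0.9]
width: 52.0
grasp_force: 30.0
```

```bash
python3 - <<'E'
from plan import *
plan([((509,352.5,165),90,0,-1,4),((509,352.5,151.5),90,0,-1,4)])
E
```

```text
t 60.1 grasp now [509.5 352.1 205.3] xyz euler [-90.3  -0.1  -0.1] w 52.0
[[-1, [0.0, 0.0, 0.2], [0.0, 0.0, 0.0]], [-1, [0.01, -0.01, 0.2], [0.0, 0.0, 0.0]], [-1, [0.0, 0.0, 0.21], [0.0, 0.0, 0.0]], [-1, [0.0, 0.0, 0.2], [0.0, 0.0, 0.0]], [-1, [0.0, 0.0, 0.07], [0.0, 0.0, 0.0]], [-1, [0.0, 0.0, 0.06], [0.0, 0.0, 0.0]], [-1, [0.0, 0.0, 0.07], [0.0, 0.0, 0.0]], [-1, [0.0, 0.0, 0.07], [0.0, 0.0, 0.0]]]
```

Emit:
apply_moves(
  targets=[
    [-1,[0,0,0.2],[0,0,0]],
    [-1,[0,0,0.2],[0,0,0]],
    [-1,[0,0,0.21],[0,0,0]],
    [-1,[0,0,0.2],[0,0,0]],
    [-1,[0,0,0.07],[0,0,0]],
    [-1,[0,0,0.06],[0,0,0]],
    [-1,[0,0,0.07],[0,0,0]],
    [-1,[0,0,0.07],[0,0,0]],
  ],
)

```text
t: 61.12
ee_pos: [509.6, 351.9, 134.8]
orientation: [2.214, 2.225, -0.002]
ft_force: [-13.0, -10.0, 43.3]
width: 51.7
grasp_force: 30.0
```

Emit:
apply_moves(
  targets=[
    [-1,[0,0,0.02],[0,0,0]],
    [-1,[0,0,0],[0,0,0]],
  ],
)

```text
t: 61.38
ee_pos: [509.5, 351.9, 134.8]
orientation: [2.214, 2.225, -0.001]
ft_force: [-10.1, -8.5, 29.6]
width: 51.7
grasp_force: 30.0
```

Emit:
apply_moves(
  targets=[
    [-1,[0,0,0],[0,0,0]],
    [-1,[0,0,0],[0,0,0]],
    [-1,[0,0,0],[0,0,0]],
    [-1,[0,0,0],[0,0,0]],
    [-1,[0,0,0],[0,0,0]],
    [-1,[0,0,0],[0,0,0]],
    [-1,[0,0,0],[0,0,0]],
    [-1,[0,0,0],[0,0,0]],
  ],
)

```text
t: 62.38
ee_pos: [509.6, 352.0, 134.8]
orientation: [2.214, 2.225, -0.0]
ft_force: [-10.0, -7.5, 30.2]
width: 51.9
grasp_force: 30.0
```

```bash
python3 - <<'E'
from plan import *
o=ctrl.get_obs();print(o["ft_force"],o["ee_pos"])
v=look();im=v["scene"]; cv2.imwrite("pics/s7.png",im["pixels"][130:330,220:460])
E
```

```text
[-10.0092432   -7.47539805  30.19619173] [509.55807053 351.95565937 134.81005329]
```

View pics/s7.png

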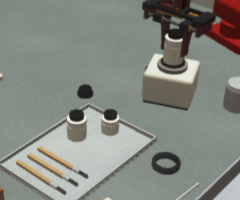

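The tall bottle holds the pad down at (175,60), and the short and medium bottles stand in the tray at (110,122) and (75,125). Hold, then place it.

Emit:
apply_moves(
  targets=[
    [-1,[0,0,0],[0,0,0]],
    [-1,[0,0,0],[0,0,0]],
    [-1,[0,0,0],[0,0,0]],
    [-1,[0,0,0],[0,0,0]],
    [-1,[0,0,0],[0,0,0]],
    [-1,[0,0,-0.2],[0,0,0]],
    [-1,[0,0,-0.6],[0,0,0]],
    [-1,[0,0,-0.6],[0,0,0]],
  ],
)

```text
t: 63.48
ee_pos: [509.3, 352.2, 201.6]
orientation: [2.214, 2.226, -0.002]
ft_force: [0.8, 0.6, -2.2]
width: 52.1
grasp_force: 30.0
```

```bash
python3 - <<'E'
from plan import *
plan([((494,-3,190),90,0,-1,8),((494,-3,48.5),90,0,-1,8)])
E
```

```text
t 63.5 grasp now [509.3 352.3 220.6] xyz euler [-90.3  -0.1  -0.1] w 52.1
[[-1, [-0.89, -0.04, 0.08], [0.0, 0.0, 0.0]], [-1, [-0.89, -0.05, 0.08], [0.0, 0.0, 0.0]], [-1, [-0.88, -0.04, 0.08], [0.0, 0.0, 0.0]], [-1, [-0.89, -0.04, 0.07], [0.0, 0.0, 0.0]], [-1, [-0.89, -0.05, 0.08], [0.0, 0.0, 0.0]], [-1, [-0.89, -0.04, 0.08], [0.0, 0.0, 0.0]], [-1, [-0.88, -0.04, 0.08], [0.0, 0.0, 0.0]], [-1, [-0.89, -0.04, 0.08], [0.0, 0.0, 0.0]]]
[[-1, [0.0, 0.0, 0.35], [0.0, 0.0, 0.0]], [-1, [0.0, 0.0, 0.36], [0.0, 0.0, 0.0]], [-1, [0.0, 0.0, 0.35], [0.0, 0.0, 0.0]], [-1, [0.0, 0.0, 0.35], [0.0, 0.0, 0.0]], [-1, [0.0, 0.0, 0.36], [0.0, 0.0, 0.0]], [-1, [0.0, -0.01, 0.35], [0.0, 0.0, 0.0]], [-1, [0.0, 0.0, 0.35], [0.0, 0.0, 0.0]], [-1, [0.01, 0.0, 0.36], [0.0, 0.0, 0.0]]]
```

Emit:
apply_moves(
  targets=[
    [-1,[-0.89,-0.04,0.08],[0,0,0]],
    [-1,[-0.89,-0.05,0.08],[0,0,0]],
    [-1,[-0.88,-0.04,0.08],[0,0,0]],
    [-1,[-0.89,-0.04,0.07],[0,0,0]],
    [-1,[-0.89,-0.05,0.08],[0,0,0]],
    [-1,[-0.89,-0.04,0.08],[0,0,0]],
    [-1,[-0.88,-0.04,0.08],[0,0,0]],
    [-1,[-0.89,-0.04,0.08],[0,0,0]],
  ],
)

```text
t: 64.47
ee_pos: [494.5, -4.3, 170.4]
orientation: [2.213, 2.225, -0.0]
ft_force: [0.8, 0.2, -1.0]
width: 51.8
grasp_force: 30.0
```

Emit:
apply_moves(
  targets=[
    [-1,[0,0,0.35],[0,0,0]],
    [-1,[0,0,0.36],[0,0,0]],
    [-1,[0,0,0.35],[0,0,0]],
    [-1,[0,0,0.35],[0,0,0]],
    [-1,[0,0,0.36],[0,0,0]],
    [-1,[0,0,0.35],[0,0,0]],
    [-1,[0,0,0.35],[0,0,0]],
    [-1,[0,0,0.33],[0,0,0]],
  ],
)

```text
t: 65.47
ee_pos: [494.9, -3.2, 29.7]
orientation: [2.214, 2.225, -0.0]
ft_force: [0.6, 1.0, -2.0]
width: 51.5
grasp_force: 30.0
```

Emit:
apply_moves(
  targets=[
    [-1,[0,0,0],[0,0,0]],
    [-1,[0,0,0],[0,0,0]],
  ],
)

```text
t: 65.72
ee_pos: [494.6, -3.3, 30.5]
orientation: [2.214, 2.225, -0.001]
ft_force: [0.8, -0.1, -1.0]
width: 51.7
grasp_force: 30.0
```

Emit:
apply_moves(
  targets=[
    [-1,[0,0,0.02],[0,0,0]],
    [0.6,[0,0,0],[0,0,0]],
    [0.6,[0,0,0],[0,0,0]],
    [0.6,[0,0,0],[0,0,0]],
    [0.6,[0,0,-0.4],[0,0,0]],
    [0.6,[0,0,-0.8],[0,0,0]],
    [0.6,[0,0,-0.9],[0,0,0]],
    [0.6,[0,0,-0.8],[0,0,0]],
  ],
)

```text
t: 66.72
ee_pos: [494.3, -3.0, 175.8]
orientation: [2.214, 2.225, -0.001]
ft_force: [-0.4, -0.3, -0.0]
width: 70.1
grasp_force: 0.0
```

Emit:
apply_moves(
  targets=[
    [0.6,[0,-0.8,-0.8],[0,0,0]],
    [0.6,[0,-0.8,-0.6],[0,0,0]],
    [0.6,[0,0,-0.4],[0,0,0]],
    [0.6,[0,0,0],[0,0,0]],
    [0.6,[0,0,0],[0,0,0]],
    [0.6,[0,0,0],[0,0,0]],
  ],
)

```text
t: 67.47
ee_pos: [413.9, -3.2, 263.0]
orientation: [2.215, 2.227, -0.004]
ft_force: [-0.8, 0.7, -1.1]
width: 70.4
grasp_force: 0.0
```

```bash
python3 - <<'E'
from plan import *
v=look();im=v["scene"]; cv2.imwrite("pics/s8.png",im["pixels"])
fit("short",[494,118,0],v,False);fit("medium",[494,58,0],v,False);fit("tall",[494,-3,0],v,False)
for l in("tape","terminal","mug","tin","screwdriver","spanner","dial"): print(l,[atz(im,d["xy"],0).round()[:2] for d in ctrl.pinpoint(l,"scene")][:1])
o=ctrl.get_obs();print(o["t"],o["ee_pos"])
E
```

```text
short both ([493.537, 118.108], np.float64(0.84)) ('scene', ([488.769, 123.622], np.float64(0.85))) ('top', ([494.203, 116.946], np.float64(0.846)))
medium both ([399.226, 97.549], np.float64(0.304)) ('scene', ([399.226, 97.549], np.float64(0.304)))
tall both ([492.763, -1.316], np.float64(0.924)) ('scene', ([492.763, -1.316], np.float64(0.924)))
tape [array([671., 101.])]
terminal [array([669., -99.])]
mug [array([ 697., -396.])]
tin [array([675., 422.])]
screwdriver [array([762.,  -2.])]
spanner [array([ 326., -189.])]
dial [array([493.,  -0.])]
68.225 [414.25228297  -3.18543597 264.19355152]
```

View pics/s8.png

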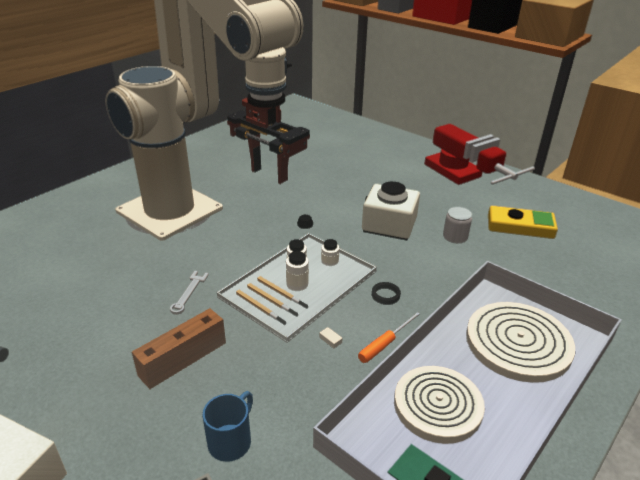

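The final view shows all three bottles upright in the tray, with caps at (297,247), (297,258) and (331,244). The three brushes lie flat at about (270,300), the pad is up, and the bystanders are in place. Handing in.

```bash
python3 -c "
from workcell import ctrl
print(ctrl.close_job())"
```

```text
the job is handed in; nothing more can be done
None
```

The job is handed in, though no verdict came back: all three brushes lie flat in the tray, the short, medium and tall bottles were mixed in that order and stand upright in the tray, and the bystanders look undisturbed in the last picture.

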